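# Change the batch in a burn-in tester and start the run with its lift-gate lever

## Robot

A 7-joint arm with a two-finger parallel gripper is mounted at the origin on the work surface. World frame = base frame: x ahead of the robot, y to its left, z up, the work surface at z = 0. Lengths are in m, angles in rad, forces in N, time in s.
With the tool pointing down it reaches from about 0.4 to 0.85 m from the base axis. Payload 4.5 kg.
Tool frame: the origin (TCP) lies at the centre of the arm's flange, where the gripper is bolted on; the fingertips stand 166 mm ahead of it and the grasp point (between the pads) lies 147 mm ahead of it (r.grip_depth is the distance from the TCP to the grasp point, in m); z points along the fingers, y is the line along which they close (so a half turn about z gives the same grasp; the last joint's range is limited). The gripper opens to 88 mm and grips with 3 to 60 N. Pads are 18 mm wide; open, the fingers measure 123 mm over their backs; the gripper's body (75 mm by 187 mm) begins 45 mm behind the grasp point.
Start: joints at [1.191, 0.689, -0.195, 1.565, 0.157, 0.902, -0.215], TCP at [0.251, -0.572, 0.405] pointing down, gripper open.
Joint ranges: [-3.01, 3.01], [-0.46, 2.08], [-1.47, 1.51], [0.13, 2.56], [-1, 4.14], [0.04, 2.09], [-2.66, 2.66]. Speed limits (rad/s): [2.57, 2.57, 3.14, 3.14, 3.14, 3.14, 3.14].

## Interface

Orientations are given as a unit quaternion [x, y, z, w].
In Python, from plant import status, cams, r, finder gives the robot as it stands.
- The arm moves only by the tool play_rows, never from a script. Its argument "rows" is a list of rows, each a list of 7 numbers: the opening in per cent of the stroke, from 0 (shut) to 100 (fully open), then the shift along the tool's x, y, z in m, then the turn, a rotation vector about the tool's x, y, z in degrees. A call has 1 to 8 rows; each row shifts and turns the commanded pose from where the row before left it, along the tool's axes as they then stand; what a row does not reach is not made up. A row lasts 1/8 s, in which the tool goes at most 62.5 mm and 10.7 degrees, less where a joint would pass 70% of its speed; a pose out of reach is approached as far as the arm can. A call with a gripper value outside its range is refused whole. The fingers move at their own pace and stop on an object; "grip_force" is the grip in N (left out, the last holds). Time passes only in rows, so rows that do not move let the fingers close. It gives the time, the measured TCP pose, the force, the opening and the grip force at its end, in the units of the state.
- status.get_state(): the state, without advancing time (a new reading comes with each control period).
- cams.snapshot(name): name is "scene" or "top" or "wrist"; returns the picture (480x640x3 uint8, red, green, blue); there is no depth.
- cams.camera_params(name): a dict with "vfov" (degrees; the focal length in pixels is half the picture's height over the tangent of half this angle, whatever the lens; pixels are square), "cx", "cy" (the principal point, pixels), "R" (3x3) and "t" (3): a world point X has camera coordinates R X + t; the wrist camera has in their place "tool_from_camera" (4x4, takes a point from camera to tool coordinates, whose origin is the TCP and whose axes are the flange's). Camera axes: x right, y down, z forward; pixel columns grow to the right and rows downward; lengths in m; the calibration is good to about 2 mm. A picture is of the moment at which its call begins: read the wrist's pose just before it. camera_params takes no time and is no camera call.
- r.finish_job(): hands the job in; it is judged then, once.
Trained networks look in the newest picture that a camera, given by its name, has taken for a name from the list of things; names that differ only in an ending like _2 or _b are one class to them, and where a whole thing is asked for, a point or a joint stands for the part that bears it (a point fixed in the world has none). Each returns a list of dicts, best first, with "score" (0 to 1); they miss things now and then, are a little off and sometimes report something else, mostly with a low value. They report only what shows in the picture. A call takes as long as a camera call. They do not tell look-alikes from the thing itself.
- finder.spot_in(camera, label): "at" ([x, y, z] in m, in the coordinates of the camera as it stood for that picture, good to about 4 mm: the middle of the surface that is visible of it).
- finder.regions_of(camera, label): "mask" (480x640 bool, what is visible of it).
The state is a dict: "clock": time; "q": joint angles; "qd": joint speeds; "joint_torque": joint torques, N m; "tool_pos": TCP position; "eef_rot": TCP orientation; "contact_force": force on the tool from outside, world axes, zero at the start; "moment": the same for the moment, N m; "opening": opening from 0.0 (shut) to 1.0 (fully open); "finger_force": force on a finger pad.
Only numpy, scipy, OpenCV 4.12 (cv2) and the standard library are available. Lean on these libraries where they do the work, as an engineer would, in place of code of your own. Each camera call takes 0.05 s, during which the arm holds its last target. There are 200 camera calls.

## Task

The tester's lever has been left in one end notch of its gate: lift it out and drop it into the middle (load) notch first. Then change the batch: put the two finished white blocks from the tester's bay flat into empty compartments of the tray, and lay every long aluminium module from the tray flat in the bay, one to a nest; slide the clear guard shut until its latch clicks, and only after that lift the lever over into the other end notch (run) and let it drop fully home, leaving the round can and everything else on the bench where they are.

Things in the scene. Friction and masses are not known exactly. Their poses are not given: they have to be found in the camera images.
- tester: Burn-in tester, grey box fixed to the bench. Origin on the table under the bay's centre; x runs to the rear housing (x 103-325 mm, 47 high), z up. Bay 194 (x) by 182 mm inside, walls 6 thick, 50 high, floor at z = 5. Ribs with tops at z = 17 make four nests 94 (x) by 52 mm, centres at x +-50, y +-38 (24 mm between them in y). Guard rails (y +-100) reach z = 60.
- guard (a joint): Clear sliding guard, metres open along the tester's x: 0 = shut at its stop; starts at 0.19 to 0.205, parked over the rear housing. Slides with 1.5 N; from 0.017 to 0.008 it must be pushed over a sprung ball on the left side (6 to 10 N), then it snaps in and is held below 0.003. Upper face at z = 56 mm.
- guard_handle (a point): Middle of the top edge of the guard's handle: an upright black bar on the guard's robot-side edge, 12 mm thick (tester's x), 110 mm long (tester's y), standing from z = 56 to 84 mm. It can be pinched across its 12 mm from above or pushed. Axes as the tester's.
- console: Lever console, grey box 130 (x) by 180 (y) by 60 mm high fixed to the bench, origin on the table under its centre, z up. On it two notched aluminium sector plates (x = +-14 mm, 6 thick, reaching 116 mm from the pivot), the lever between them. Pivot axis: the console's x, at y = 0, z = 55 mm. Three notches in the rim: at swing -0.40, 0, +0.40.
- lever_swing (a joint): Swing of the lever, rad: 0 = upright (middle notch), positive leans to the console's +y. Starts in the notch at about -0.40; the far end notch is +0.40; stops at +-0.43. A cross-pin sits in the notch (play 0.02) and blocks the swing until the lever is lifted; lifted, it swings with 0.2 N m friction and stays where left.
- lever_lift (a joint): Lift of the lever along its own length in m: 0 = pin fully down in a notch, 0.028 = top stop; the pin clears the ridges above 0.015. A spring and its weight pull it down with about 4.5 to 6 N. Resting on a ridge it reads about 0.014.
- knob (a point): Centre of the lever's black ball knob, 36 mm in diameter, 170 mm from the pivot along the lever when down (170 mm + lift); shaft below it 12 mm thick.
- tray: Grey compartment tray fixed to the table, 203 (x) by 214 (y) by 16 mm high, origin on the table under its centre; floor 5 mm thick, walls 5 mm, lands 24 mm; 2 (x) by 3 (y) compartments, each 94 by 52 mm, centres at x = +-50, y = -76, 0, +76. They hold power modules (lying about along the tray's x), a round can, or nothing.
- module0: Power module: square aluminium extrusion with black end plates, 80 mm long (own x), 36 by 36 mm in section, about 0.2 kg; origin at its centre. All alike; some may be absent. It may lie on any of its four long sides.
- module1: Power module: square aluminium extrusion with black end plates, 80 mm long (own x), 36 by 36 mm in section, about 0.2 kg; origin at its centre. All alike; some may be absent. It may lie on any of its four long sides.
- module2: Power module: square aluminium extrusion with black end plates, 80 mm long (own x), 36 by 36 mm in section, about 0.2 kg; origin at its centre. All alike; some may be absent. It may lie on any of its four long sides.
- module3: Power module: square aluminium extrusion with black end plates, 80 mm long (own x), 36 by 36 mm in section, about 0.2 kg; origin at its centre. All alike; some may be absent. It may lie on any of its four long sides.
- block0: Finished relay block: white square block 42 by 42 mm, 34 mm high, about 0.12 kg; origin at its centre. Starts in a nest of the tester's bay.
- block1: Finished relay block: white square block 42 by 42 mm, 34 mm high, about 0.12 kg; origin at its centre. Starts in a nest of the tester's bay.
- can: Bystander: round black capacitor can, 38 mm in diameter, 58 mm high, standing in a tray compartment; origin at the centre of its underside.
- spool: Bystander: solder spool 56 mm in diameter, 46 mm high; origin under its centre.
- flux: Bystander: small bottle 34 mm in diameter, 80 mm high; origin under its centre.
- driver: Bystander: screwdriver lying on the bench along its own x.
- pliers: Bystander: pliers lying along their own x, about 140 mm long; origin near the joint.
- meter: Bystander: hand multimeter lying flat, 150 by 75 by 32 mm; origin under its centre.
Not all that is in view belongs to the job. What is shaped like the module2 but red is not meant. Leave any orange look-alike of the module1 alone.

How it is judged:
On the way, in this order (a step that is already met when the one before it is completed fails the run):
1. the lever is dropped into the middle notch (value of joint lever_swing between -0.06 and 0.06 rad and value of joint lever_lift below 0.004 m), for 0.2 s.
2. both blocks lie in the tray and every module lies flat in a nest of the bay, with the lever still in the middle notch (all of step 1 and x of module0 in the frame of tester between -0.097 and 0.097 m and y of module0 in the frame of tester between -0.091 and 0.091 m and z of each of module0, module1, module2, module3 in the frame of tester below 0.026 m and x of module1 in the frame of tester between -0.097 and 0.097 m and y of module1 in the frame of tester between -0.091 and 0.091 m and x of module2 in the frame of tester between -0.097 and 0.097 m and y of module2 in the frame of tester between -0.091 and 0.091 m and x of module3 in the frame of tester between -0.097 and 0.097 m and y of module3 in the frame of tester between -0.091 and 0.091 m and x of block0 in the frame of tray between -0.1 and 0.1 m and y of block0 in the frame of tray between -0.104 and 0.104 m and z of each of block0, block1 in the frame of tray below 0.03 m and x of block1 in the frame of tray between -0.1 and 0.1 m and y of block1 in the frame of tray between -0.104 and 0.104 m), for 0.3 s.
3. the guard is shut and latched over the modules (value of joint guard below 0.004 m and x of module0 in the frame of tester between -0.097 and 0.097 m and y of module0 in the frame of tester between -0.091 and 0.091 m and z of each of module0, module1, module2, module3 in the frame of tester below 0.026 m and x of module1 in the frame of tester between -0.097 and 0.097 m and y of module1 in the frame of tester between -0.091 and 0.091 m and x of module2 in the frame of tester between -0.097 and 0.097 m and y of module2 in the frame of tester between -0.091 and 0.091 m and x of module3 in the frame of tester between -0.097 and 0.097 m and y of module3 in the frame of tester between -0.091 and 0.091 m and x of block0 in the frame of tray between -0.1 and 0.1 m and y of block0 in the frame of tray between -0.104 and 0.104 m and z of each of block0, block1 in the frame of tray below 0.03 m and x of block1 in the frame of tray between -0.1 and 0.1 m and y of block1 in the frame of tray between -0.104 and 0.104 m), for 0.3 s.
4. the lever is dropped into the far end notch (value of joint lever_swing above 0.35 rad and value of joint lever_lift below 0.004 m), for 0.2 s.
At the end, for the whole second after the job is handed in: Every module lies flat in the bay (centre inside its walls, at most 26 mm above the table), both blocks lie in the tray (centre inside its walls, at most 30 mm up), all at rest; guard latched (under 4 mm open); lever in the far end notch (swing above 0.35, lift under 4 mm) (all of step 3 and all of step 4 and linear speed of each of module0, module1, module2, module3, block0, block1 below 0.02 m/s); the robot touches nothing.
It fails at once if the lever is swung beyond the middle notch while the guard is not latched (value of joint lever_swing above 0.15 rad and value of joint guard above 0.006 m).
It fails at once if the can or another bystander is moved more than 30 mm (distance of any of can, spool, flux, driver, pliers, meter from where it was at the start of the episode above 0.03 m).
Of module0, module1, module2, module3 only 2 to 4 are there at a start; the rules pass over those that are not, and their reading is None.
At some moment in a run one of module0, module1, module2, module3 may be knocked a few centimetres aside while the robot is not near it.
Once in a run the grip may slacken for a moment while it holds something.
It also fails if it takes over 210 s, if anything falls off the work surface, if the arm or the gripper's body presses on something with over 40 N, if the wrist force passes 120 N, or if a joint passes its speed limit or range.

## Working session

There is one attempt and no reset: what is moved stays moved. The work goes in short steps, Python scripts to look and compute and a tool call to move; the robot and the scene stay as the last step left them, time stands still between calls to the robot, and variables do not carry over. Pictures are saved under pics/ and viewed, at most 14 in all, crops included, and the job is handed in when it is done.

Besides the shell and the picture viewer there is one more tool, called after "Call:" by a JSON object that holds its "fn" and its "kwargs". play_rows: Moves the arm, as the interface text tells. Its arguments: {"type":"object","properties":{"rows":{"type":"array","items":{"type":"array","items":{"type":"number"}}},"grip_force":{"type":"number"}},"required":["rows"]}

```bash
ls; mkdir -p pics
python3 - <<'E'
from plant import status,cams,r,finder
import cv2,numpy as np
s=status.get_state();print(s)
for c in("scene","top"):
    im=cams.snapshot(c);cv2.imwrite(f"pics/{c}0.png",im[:,:,::-1]);p=cams.camera_params(c);print(c,p)
print(cams.camera_params("wrist"))
E
```

```text
pics
{'clock': 0.0, 'q': array([ 1.19080254,  0.68998366, -0.1945086 ,  1.56634224,  0.15735902,
        0.9025042 , -0.21509196]), 'qd': array([ 8.81832107e-04, -2.44708837e-05,  1.52354582e-04, -2.09033269e-03,
        4.63071646e-06,  2.02233325e-03,  5.48609982e-04]), 'joint_torque': array([ 3.15486568e-04, -5.27562189e+01, -1.26658145e+00, -1.53428864e+01,
       -5.25982899e-02,  6.58830293e-03,  2.05284255e-04]), 'tool_pos': array([ 0.25113727, -0.57196587,  0.40391031]), 'eef_rot': array([ 9.78659856e-01,  2.05484888e-01, -2.77883092e-04, -8.77091549e-04]), 'contact_force': array([ 0.45085878, -1.23457888, -0.22709948]), 'moment': array([ 0.00406045,  0.02404746, -0.02240547]), 'finger_force': 0.0, 'opening': 1.000670454041974}
scene {'vfov': 47.52183706094291, 'cx': 321.6848401962633, 'cy': 235.99767518775306, 'R': array([[-0.71456538,  0.69940181, -0.01527834],
       [ 0.54694648,  0.54492143, -0.63553928],
       [-0.43617182, -0.4624908 , -0.77191735]]), 't': array([ 0.35021245, -0.24155659,  1.48212424])}
top {'vfov': 56.1753478791541, 'cx': 317.35645151316146, 'cy': 235.32556000421303, 'R': array([[ 0.01176165, -0.99978776, -0.01691463],
       [-0.99583965, -0.01018323, -0.09055221],
       [ 0.09036074,  0.0179093 , -0.99574806]]), 't': array([0.05041029, 0.5808959 , 1.07960051])}
{'vfov': 66.8914335861245, 'cx': 317.9963543398569, 'cy': 234.0803491209278, 'tool_from_camera': array([[-4.81855941e-04, -9.65698959e-01, -2.59663799e-01,
         6.51045060e-02],
       [ 9.99999814e-01, -5.62248024e-04,  2.35329223e-04,
        -2.76673411e-04],
       [-3.73252643e-04, -2.59663637e-01,  9.65699051e-01,
         1.97303238e-02],
       [ 0.00000000e+00,  0.00000000e+00,  0.00000000e+00,
         1.00000000e+00]])}
```

View pics/top0.png

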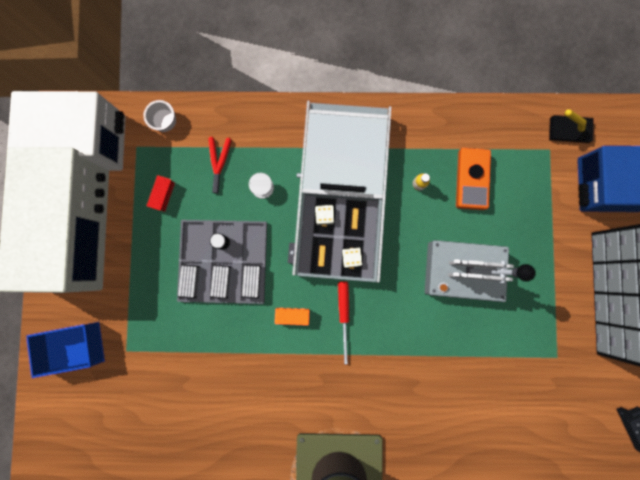

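View pics/scene0.png

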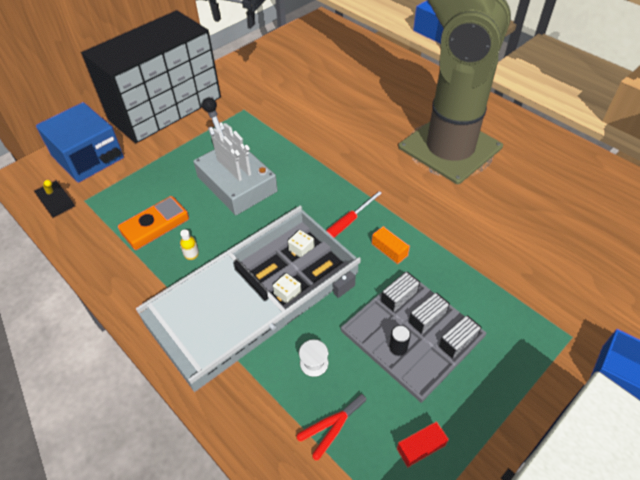

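From the pictures:

- **Modules:** three silver-ribbed modules sit in the tray's near row at top-view pixels (188,282), (221,281) and (251,281).
- **Look-alikes to leave:** orange (292,316) and red (160,193).
- **Blocks:** white, at (325,214) and (352,258). The white spool at (261,185) could be mistaken for one.
- **Can:** (219,240).
- **Guard handle:** (343,188).
- **Lever knob:** (526,272), leaning towards world -y.

Next I'll measure.

```bash
cat > h.py <<'E'
from plant import status,cams,r,finder
import cv2,numpy as np
from scipy.spatial.transform import Rotation as Ro
def cam(n,s=None):
    p=cams.camera_params(n);f=240/np.tan(np.radians(p['vfov']/2))
    if n=='wrist':
        s=s or status.get_state();T=np.eye(4);T[:3,:3]=Ro.from_quat(s['eef_rot']).as_matrix();T[:3,3]=s['tool_pos']
        M=np.linalg.inv(T@p['tool_from_camera']);R,t=M[:3,:3],M[:3,3]
    else:R,t=np.array(p['R']),np.array(p['t'])
    return np.array([[f,0,p['cx']],[0,f,p['cy']],[0,0,1]]),R,t
def onz(c,uv,z):
    K,R,t=c;d=R.T@np.linalg.inv(K)@np.array([*uv,1.]);o=-R.T@t
    return o+d*(z-o[2])/d[2]
def proj(c,X):
    K,R,t=c;x=K@(R@np.asarray(X)+t);return x[:2]/x[2]
def world(c,at):return c[1].T@(np.array(at)-c[2])
def quad(c,mask,z):
    """min-area rect of mask pixels mapped to plane z: centre, size, long-axis angle deg"""
    m=mask.astype(np.uint8);cn=max(cv2.findContours(m,0,1)[0],key=cv2.contourArea)[:,0]
    P=np.array([onz(c,p,z)[:2] for p in cn],np.float32)*1000
    (x,y),(w,h),a=cv2.minAreaRect(P)
    if w<h:w,h,a=h,w,a+90
    return np.round([x,y,w,h,(a+90)%180-90],1)
def fit(c,pts,uv,x0):
    """planar pose x,y,yaw of local points from pixels"""
    from scipy.optimize import least_squares
    def res(p):
        R=Ro.from_euler('z',p[2]).as_matrix();return np.concatenate([proj(c,R@np.array(q)+[p[0],p[1],0])-u for q,u in zip(pts,uv)])
    o=least_squares(res,x0,loss='soft_l1');return o.x,np.abs(o.fun).max()
E
python3 - <<'E'
from h import *
c=cam('top')
cams.snapshot('top')
for l in['tray','tester','console','knob','guard_handle','module0','block0','can']:
    for d in finder.spot_in('top',l)[:6]:print(l,round(d['score'],2),world(c,d['at']).round(3))
E
```

```text
tray 0.69 [0.531 0.286 0.003]
tester 0.78 [ 0.685 -0.005  0.054]
console 0.64 [ 0.496 -0.305  0.054]
knob 0.69 [ 0.496 -0.352  0.197]
guard_handle 0.97 [ 0.774 -0.008  0.057]
guard_handle 0.58 [0.774 0.314 0.016]
guard_handle 0.35 [ 0.497 -0.302  0.057]
module0 0.93 [0.469 0.363 0.039]
module0 0.88 [0.467 0.213 0.041]
module0 0.88 [0.681 0.442 0.037]
module0 0.87 [0.382 0.116 0.034]
module0 0.62 [0.464 0.289 0.039]
block0 0.77 [0.629 0.04  0.037]
block0 0.59 [ 0.528 -0.029  0.034]
block0 0.48 [ 0.499 -0.299  0.059]
can 0.61 [0.558 0.293 0.063]
```

Run:
```python
import cv2
im=cv2.imread('pics/top0.png')
cv2.imwrite('pics/crop.png',cv2.resize(im[90:320,170:390],None,fx=2.6,fy=2.6,interpolation=cv2.INTER_CUBIC))
```

```text
(no output)
```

View pics/crop.png

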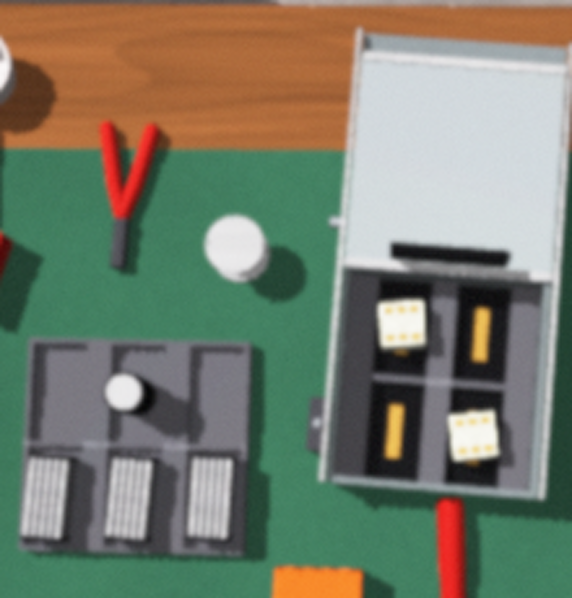

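Call:
{"fn": "play_rows", "kwargs": {"rows": [[100,0.0488,-0.0099,-0.016,0,0,0],[100,0.0488,-0.0099,-0.016,0,0,0],[100,0.0488,-0.0099,-0.016,0,0,0],[100,0.0488,-0.0099,-0.016,0,0,0],[100,0.0488,-0.0099,-0.016,0,0,0],[100,0.0488,-0.0099,-0.016,0,0,0]]}}

```text
clock: 1.3
tool_pos: [0.4967, -0.399, 0.5014]
eef_rot: [0.979, 0.205, 0.0, 0.0]
contact_force: [-0.3, -0.2, -0.6]
opening: 1.0
finger_force: 0.0
```

Call:
{"fn": "play_rows", "kwargs": {"rows": [[100,0,0,0,0,0,-9.47],[100,0,0,0,0,0,-9.47],[100,0,0,0,0,0,-9.47],[100,0,0,0,0,0,-9.47],[100,0,0,0,0,0,-9.47],[100,0,0,0,0,0,-9.47],[100,0,0,0,0,0,-9.47],[100,0,0,0,0,0,0]]}}

```text
clock: 2.3
tool_pos: [0.4953, -0.4003, 0.5006]
eef_rot: [0.708, 0.706, 0.0, -0.0]
contact_force: [-0.5, -0.9, -0.9]
opening: 1.002
finger_force: 0.0
```

Run:
```python
from h import *
c=cam('wrist');im=cams.snapshot('wrist');cv2.imwrite('pics/w1.png',im[:,:,::-1])
s=status.get_state();print(s['tool_pos'],Ro.from_quat(s['eef_rot']).as_matrix().round(3),s['q'].round(2))
for l in['knob','console']:
    for d in finder.spot_in('wrist',l)[:3]:print(l,round(d['score'],2),world(c,d['at']).round(4))
ms=finder.regions_of('wrist','knob')
for d in ms[:2]:
    v,u=np.nonzero(d['mask']);print(d['score'],u.min(),u.max(),v.min(),v.max())
```

```text
[ 0.49540745 -0.40024635  0.50063073] [[ 0.003  1.    -0.   ]
 [ 1.    -0.003  0.   ]
 [ 0.    -0.    -1.   ]] [ 0.87  0.65 -0.5   1.39  0.31  1.19  0.33]
knob 0.77 [ 0.4917 -0.3563  0.2219]
console 0.57 [ 0.4982 -0.3038  0.0571]
0.72 290 344 105 207
```

View pics/w1.png

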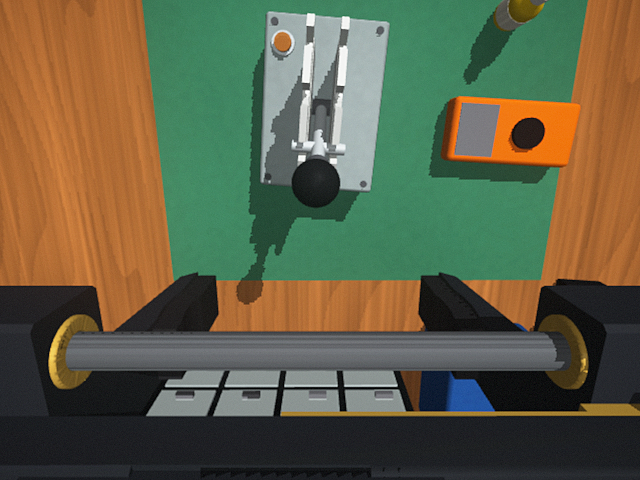

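Wrist view: console top corners at about (266,12), (389,22), (369,191) and (261,184); black knob centred at (316,183), about 48 px across.

```bash
cat > con.py <<'E'
from h import *
c=cam('wrist')
im=cv2.imread('pics/w1.png')
uv=[(266,12),(389,22),(369,191),(261,184)]
x,e=fit(c,[(-.065,.09,.06),(.065,.09,.06),(.065,-.09,.06),(-.065,-.09,.06)],uv,[.49,-.3,0]);print('console',x,e)
g=im.max(2);m=(g<40).astype(np.uint8);m[:,:250]=0;m[:,380:]=0;m[:150]=0;m[230:]=0
m=cv2.morphologyEx(m,cv2.MORPH_OPEN,np.ones((15,15)))
cn=max(cv2.findContours(m,0,1)[0],key=cv2.contourArea);print(cv2.minEnclosingCircle(cn))
R=Ro.from_euler('z',x[2]).as_matrix()
for sw in(-.4,0,.4):
    k=R@[0,.17*np.sin(sw),.055+.17*np.cos(sw)]+[x[0],x[1],0];print(sw,k.round(4),proj(c,k).round(1))
print(onz(c,cv2.minEnclosingCircle(cn)[0],.2116))
E
python3 con.py
```

```text
console [ 0.49776377 -0.30401792 -0.07776453] 2.6540040505573756
((312.5, 187.0), 23.200315475463867)
-0.4 [ 0.4926 -0.37    0.2116] [315.9 186.5]
0 [ 0.4978 -0.304   0.225 ] [323.2  89.1]
0.4 [ 0.5029 -0.238   0.2116] [330.9 -17.3]
[ 0.49013158 -0.37034627  0.2116    ]
```

Call:
{"fn": "play_rows", "kwargs": {"rows": [[100,0,0,0,0,0,4.6],[100,0.03,-0.005,0.022,0,0,0],[100,0,0,0.04,0,0,0],[100,0,0,0.04,0,0,0],[100,0,0,0.04,0,0,0],[100,0,0,0,0,0,0],[10,0,0,0,0,0,0],[10,0,0,0,0,0,0]], "grip_force": 40}}

```text
clock: 3.5
tool_pos: [0.4937, -0.3701, 0.3608]
eef_rot: [0.735, 0.678, 0.001, 0.002]
contact_force: [0.0, -0.9, 0.2]
opening: 0.801
finger_force: 0.0
```

Call:
{"fn": "play_rows", "kwargs": {"rows": [[10,0,0,0,0,0,0],[10,0,0,0,0,0,0],[10,0,0,0,0,0,0],[10,0,0,0,0,0,0]]}}

```text
clock: 4.0
tool_pos: [0.4931, -0.3699, 0.3589]
eef_rot: [0.735, 0.678, 0.0, 0.0]
contact_force: [0.8, 0.4, 1.1]
opening: 0.382
finger_force: 39.7
```

Call:
{"fn": "play_rows", "kwargs": {"rows": [[10,-0.003,0,-0.0071,0,0,0],[10,-0.003,0,-0.0071,0,0,0],[10,-0.003,0,-0.007,0,0,0],[10,0,0,0,0,0,0],[10,0,0,0,0,0,0]]}}

```text
clock: 4.62
tool_pos: [0.4922, -0.3785, 0.3797]
eef_rot: [0.735, 0.678, 0.0, -0.0]
contact_force: [1.2, 2.2, -5.2]
opening: 0.378
finger_force: 40.1
```

Call:
{"fn": "play_rows", "kwargs": {"rows": [[10,0.0091,0,-0.0033,0,0,0],[10,0.0091,0,-0.0033,0,0,0],[10,0.0094,0,-0.0024,0,0,0],[10,0.0094,0,-0.0024,0,0,0],[10,0.0095,0,-0.0014,0,0,0],[10,0.0095,0,-0.0014,0,0,0],[10,0.0096,0,-0.0005,0,0,0],[10,0.0096,0,-0.0005,0,0,0]]}}

```text
clock: 5.62
tool_pos: [0.4982, -0.3034, 0.3952]
eef_rot: [0.735, 0.678, -0.0, 0.0]
contact_force: [0.8, -1.8, -6.0]
opening: 0.378
finger_force: 40.1
```

Call:
{"fn": "play_rows", "kwargs": {"rows": [[10,0,0,0,0,0,0],[10,0,0,0,0,0,0],[10,0,0,0,0,0,0]]}}

```text
clock: 6.0
tool_pos: [0.4983, -0.3038, 0.395]
eef_rot: [0.735, 0.678, 0.0, -0.0]
contact_force: [1.1, -0.0, -6.3]
opening: 0.381
finger_force: 40.1
```

Run:
```python
from h import *
s=status.get_state();print(s['tool_pos'],s['contact_force'],s['opening'])
# in console frame
R=Ro.from_euler('z',-.0778).as_matrix();p=s['tool_pos']-[.4978,-.304,.147];print(R.T@p)
c=cam('scene');im=cams.snapshot('scene');cv2.imwrite('pics/s1.png',cv2.resize(im[60:240,140:320],None,fx=3,fy=3)[:,:,::-1])
```

```text
[ 0.49825005 -0.30384952  0.39499102] [ 1.14308669 -0.02502035 -6.29252213] 0.38121174641499517
[4.36988024e-04 1.85006443e-04 2.47991019e-01]
```

View pics/s1.png

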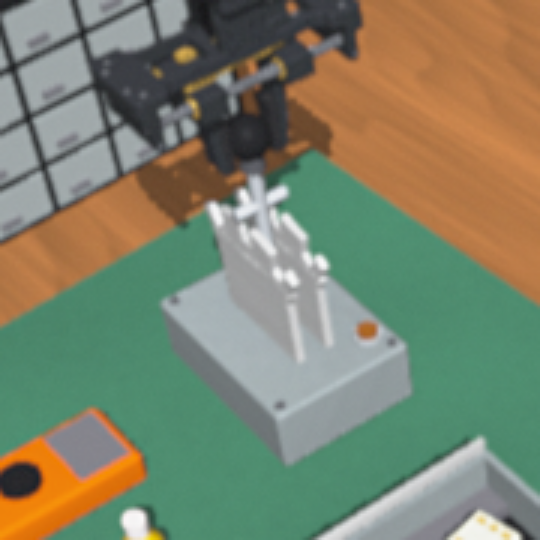

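The lever is held, lifted and near upright. I'll lower it into the middle notch.

Call:
{"fn": "play_rows", "kwargs": {"rows": [[10,0,0,0.006,0,0,0],[10,0,0,0.006,0,0,0],[10,0,0,0.006,0,0,0],[10,0,0,0.005,0,0,0],[10,0,0,0,0,0,0],[10,0,0,0,0,0,0]]}}

```text
clock: 6.8
tool_pos: [0.4983, -0.3041, 0.3722]
eef_rot: [0.735, 0.678, -0.0, 0.0]
contact_force: [0.8, -0.8, -4.4]
opening: 0.382
finger_force: 40.1
```

Call:
{"fn": "play_rows", "kwargs": {"rows": [[60,0,0,0,0,0,0],[90,0,0,0,0,0,0],[100,0,0,0,0,0,0],[100,0,0,-0.04,0,0,0],[100,0,0,-0.05,0,0,0],[100,-0.06,0,-0.02,0,0,0],[100,-0.03,0,0,0,0,0],[100,0,0,0,0,0,0]]}}

```text
clock: 7.8
tool_pos: [0.4899, -0.3956, 0.4818]
eef_rot: [0.737, 0.676, -0.001, 0.0]
contact_force: [0.3, 0.4, -0.4]
opening: 0.997
finger_force: 0.0
```

```bash
cat > knob.py <<'E'
from h import *
def knob(name):
    c=cam('wrist');im=cams.snapshot('wrist')[:,:,::-1];cv2.imwrite(name,im)
    print(status.get_state()['tool_pos'].round(4))
    R=Ro.from_euler('z',-.0778).as_matrix();o=np.array([.4978,-.304,0])
    for sw in(-.4,0,.4):
        for L in(0,.014):
            k=R@[0,(.17+L)*np.sin(sw),.055+(.17+L)*np.cos(sw)]+o;print(sw,L,k.round(3),proj(c,k).round(1))
    for d in finder.regions_of('wrist','knob')[:2]:
        m=(d['mask']&(im.max(2)<45)).astype(np.uint8)
        m=cv2.morphologyEx(m,cv2.MORPH_OPEN,np.ones((11,11)))
        cs=cv2.findContours(m,0,1)[0]
        if cs:print(d['score'],cv2.minEnclosingCircle(max(cs,key=cv2.contourArea)))
if __name__=='__main__':
    import sys;knob(sys.argv[1])
E
python3 knob.py pics/w2.png
```

```text
[ 0.4907 -0.3933  0.4817]
-0.4 0 [ 0.493 -0.37   0.212] [320.8 195.8]
-0.4 0.014 [ 0.492 -0.375  0.224] [321.  207.1]
0 0 [ 0.498 -0.304  0.225] [320.3  91.7]
0 0.014 [ 0.498 -0.304  0.239] [320.4  88.9]
0.4 0 [ 0.503 -0.238  0.212] [319.4 -23.7]
0.4 0.014 [ 0.503 -0.233  0.224] [319.4 -44.7]
0.84 ((317.6690368652344, 86.93880462646484), 30.842952728271484)
```

View pics/w2.png

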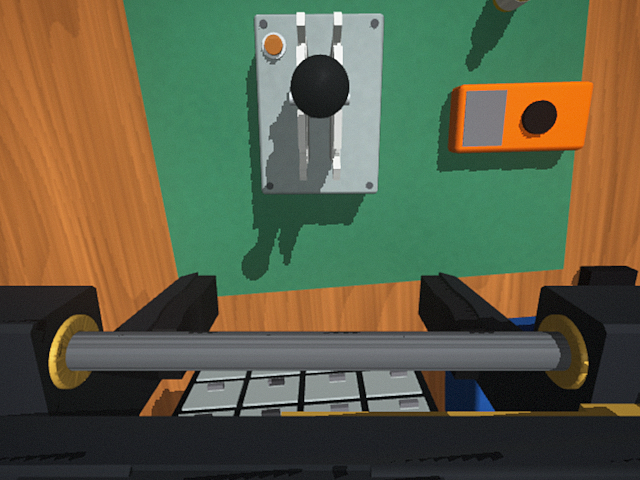

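Knob centred at (320,87) over the plates, the size and place expected for the middle notch when down. Next I'll look over the bay, then the tray.

Call:
{"fn": "play_rows", "kwargs": {"rows": [[70,0.0567,0.0038,-0.0026,0,0,0],[70,0.0567,0.0038,-0.0026,0,0,0],[70,0.0567,0.0038,-0.0026,0,0,0],[70,0.0567,0.0038,-0.0026,0,0,0],[70,0.0567,0.0038,-0.0026,0,0,0],[70,0.0567,0.0038,-0.0026,0,0,0],[70,0.0567,0.0038,-0.0026,0,0,0]]}}

```text
clock: 8.78
tool_pos: [0.5486, 0.0044, 0.5003]
eef_rot: [0.734, 0.679, 0.0, -0.0]
contact_force: [0.2, 0.4, 0.2]
opening: 0.698
finger_force: 0.0
```

Call:
{"fn": "play_rows", "kwargs": {"rows": [[70,0,0,0,0,0,10.6],[70,0,0,0,0,0,10.6],[70,0,0,0,0,0,10.6],[70,0,0,0,0,0,10.6],[70,0,0,0,0,0,10.6],[70,0,0,0,0,0,10.6],[70,0,0,0,0,0,10.6],[70,0,0,0,0,0,10.6]]}}

```text
clock: 9.78
tool_pos: [0.5486, 0.0027, 0.5]
eef_rot: [1.0, 0.004, -0.0, -0.001]
contact_force: [-0.6, 0.7, -0.3]
opening: 0.703
finger_force: 0.0
```

Call:
{"fn": "play_rows", "kwargs": {"rows": [[70,0,0,0,0,0,0],[70,0,0,0,0,0,0]]}}

```text
clock: 10.02
tool_pos: [0.5491, 0.0017, 0.5001]
eef_rot: [1.0, 0.008, -0.0, -0.0]
contact_force: [0.1, 0.6, 0.6]
opening: 0.697
finger_force: 0.0
```

Run:
```python
from h import *
s=status.get_state();print(s['tool_pos'],Ro.from_quat(s['eef_rot']).as_matrix().round(3)[:,0],s['q'].round(2))
c=cam('wrist');im=cams.snapshot('wrist');cv2.imwrite('pics/w3.png',im[:,:,::-1])
for l in['block0','guard_handle']:
    for d in finder.regions_of('wrist',l)[:3]:print(l,round(d['score'],2),quad(c,d['mask'],.039 if l=='block0' else .084))
```

```text
[0.54906192 0.00172188 0.50007372] [ 1.     0.015 -0.   ] [-0.03  0.48 -0.1   1.67  0.05  1.   -1.7 ]
block0 0.79 [631.4  40.4  43.5  42.8 -85.5]
block0 0.56 [528.8 -27.1  46.9  43.7   4.2]
block0 0.34 [617.3   8.9 295.8 226.3  -4. ]
guard_handle 0.84 [707.2  -2.9 183.1  78.8  87.3]
```

View pics/w3.png

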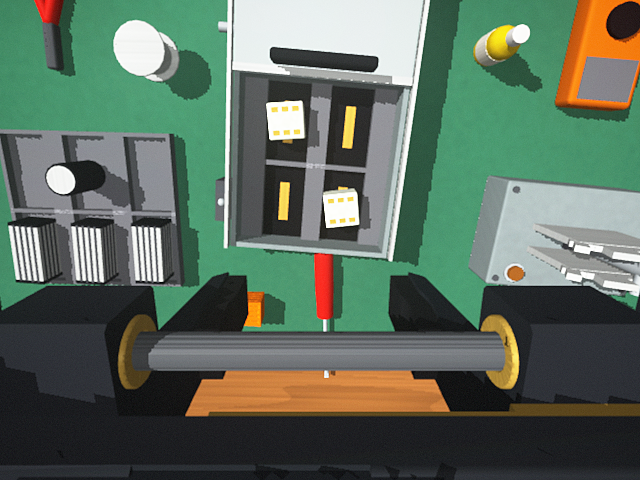

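Bay view: block A at (286,120), block B at (341,209), rib crossing at (316,165), handle (270–378, 47–72). The tray is at left, with the can at (62,180) and modules at (34,250), (93,250) and (151,250). I'll fit poses and check them with an overlay.

```bash
cat > f.py <<'E'
from h import *
import pickle
s=dict(tool_pos=np.array([0.54906192,0.00172188,0.50007372]),eef_rot=status.get_state()['eef_rot'])
c=cam('wrist',s);im=cv2.imread('pics/w3.png')
t,e=fit(c,[(0,0,.017),(0,.064,.017),(0,-.064,.017),(-.103,.1,.06),(-.103,-.1,.06),(.0,-.012,.017),(0,.012,.017)],[(316,165.5),(266,160.5),(369,171),(231,246),(391,258),(326,166),(307,164)],[.58,0,0]);print('tester',t,e)
y,e=fit(c,[(.1015,-.107,.016),(-.1015,-.107,.016),(.1015,.107,.016)],[(172,134),(183,284),(2,137)],[.53,.29,0]);print('tray',y,e)
def T(p,q):return Ro.from_euler('z',p[2]).as_matrix()@np.array(q)+[p[0],p[1],0]
def box(p,cx,cy,hx,hy,z,col):
    pts=np.array([proj(c,T(p,(cx+a*hx,cy+b*hy,z)))*1.0 for a,b in((1,1),(1,-1),(-1,-1),(-1,1))])
    cv2.polylines(im,[np.int32(pts)],True,col,1)
for a in(-.05,.05):
    for b in(-.038,.038):box(t,a,b,.047,.026,.017,(0,0,255))
    for b in(-.076,0,.076):box(y,a,b,.047,.026,.016,(0,0,255))
box(t,0,0,.097,.091,.05,(255,0,0));box(y,0,0,.1015,.107,.016,(255,0,0))
cv2.imwrite('pics/ov.png',cv2.resize(im[:300,:440],None,fx=1.8,fy=1.8,interpolation=cv2.INTER_CUBIC))
for l in('module0','can'):
    for d in finder.regions_of('wrist',l)[:5]:
        print(l,round(d['score'],2),quad(c,d['mask'],.041 if l!='can' else .063))
E
python3 f.py
```

```text
tester [ 0.57954177  0.00320325 -0.07124326] 3.623363182134341
tray [0.51077828 0.28649357 0.0250188 ] 6.356975894438904
module0 0.96 [392.1  83.5  51.   23.3  -5.8]
module0 0.88 [469.6 359.6  90.4  61.1  -4.4]
module0 0.87 [470.6 211.   88.4  49.   -2.9]
module0 0.72 [469.  284.2  89.6  54.9  -3.5]
can 0.77 [565.8 279.8  69.8  36.9 -78.6]
can 0.52 [ 465.5 -370.2   89.4   32.2   50.2]
```

View pics/ov.png

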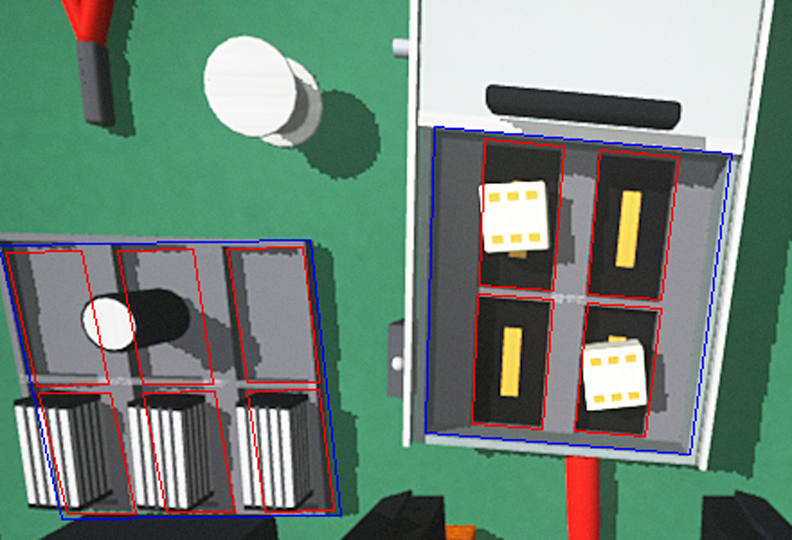

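Tester fit is good, but the tray fit is off. I'll take a dedicated view over the tray.

Call:
{"fn": "play_rows", "kwargs": {"rows": [[70,-0.007,-0.056,0,0,0,1],[70,-0.007,-0.056,0,0,0,1],[70,-0.007,-0.056,0,0,0,1],[70,-0.007,-0.056,0,0,0,1],[70,-0.007,-0.056,0,0,0,0.5],[70,0,0,0,0,0,0],[70,0,0,0,0,0,0]]}}

```text
clock: 11.15
tool_pos: [0.5215, 0.2807, 0.4998]
eef_rot: [0.999, -0.034, -0.0, 0.001]
contact_force: [0.4, -0.7, -1.0]
opening: 0.698
finger_force: 0.0
```

Run:
```python
from h import *
s=status.get_state();np.savez('w4.npz',p=s['tool_pos'],q=s['eef_rot']);print(s['tool_pos'])
c=cam('wrist');im=cams.snapshot('wrist');cv2.imwrite('pics/w4.png',im[:,:,::-1])
for l in('module0','can','tray'):
    for d in finder.regions_of('wrist',l)[:4]:
        print(l,round(d['score'],2),quad(c,d['mask'],dict(module0=.041,can=.063,tray=.016)[l]))
```

```text
[0.52148888 0.28073331 0.49978865]
module0 0.93 [468.5 220.   86.   38.8  -2.5]
module0 0.88 [391.  122.8  88.2  47.7  87.6]
module0 0.81 [466.5 294.3  89.6  36.7  -3.7]
module0 0.72 [466.5 369.5  87.5  40.6  -3.8]
can 0.95 [561.8 295.5  38.9  35.4 -50.2]
tray 0.78 [514.7 295.4 214.6 204.3  89.4]
tray 0.66 [632.   36.1  59.3  45.4 -85.7]
```

View pics/w4.png

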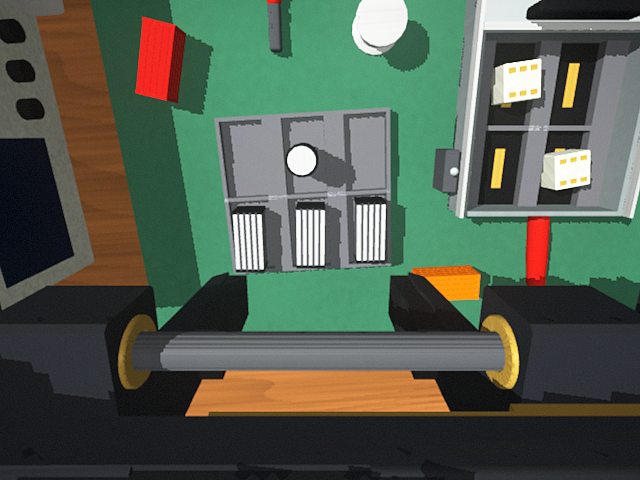

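Tray corners at about (216,118), (390,108), (400,263) and (233,272). The can's compartment is taken, and the far-left and far-right compartments are free. The chosen modules are the three silver-ribbed ones in this close view; the red and orange ones stay.

Call:
{"fn": "play_rows", "kwargs": {"rows": [[61,0,0,0,0,0,-8.4],[61,0.0151,0.0413,0.03,0,0,0],[61,0.0151,0.0413,0.03,0,0,0],[61,0.0151,0.0413,0.03,0,0,0],[61,0.0151,0.0413,0.03,0,0,0],[61,0.0151,0.0413,0.03,0,0,0],[61,0.0151,0.0413,0.03,0,0,0],[61,0,0,0,0,0,0]]}}

```text
clock: 12.35
tool_pos: [0.6312, 0.0348, 0.3175]
eef_rot: [0.999, 0.035, -0.002, 0.002]
contact_force: [-0.1, -0.6, -1.0]
opening: 0.604
finger_force: 0.0
```

```bash
cat > d.py <<'E'
# usage: d.py x y z(grasp) [yawdeg] -> tool-frame shift to there, turn about tool z
from h import *
import sys
a=list(map(float,sys.argv[1:]))
s=status.get_state();R=Ro.from_quat(s['eef_rot']).as_matrix();yaw=np.degrees(np.arctan2(R[1,0],R[0,0]))
print('tcp',s['tool_pos'].round(4),'yaw',yaw.round(2),'tilt',R[2].round(4),'op',round(s['opening']*88,1),'F',s['contact_force'].round(1),'q',s['q'].round(2))
if len(a)>3:
    print('turn',yaw-a[3]);R=Ro.from_euler('z',a[3]-yaw,degrees=True).as_matrix()@R
print('shift',(R.T@(np.array(a[:3])+[0,0,.147]-s['tool_pos'])).round(4))
E
python3 - <<'E'
from h import *
z=np.load('w4.npz');c=cam('wrist',dict(tool_pos=z['p'],eef_rot=z['q']))
L=[(.1015,.107,.016),(.1015,-.107,.016),(-.1015,-.107,.016),(-.1015,.107,.016)]
y,e=fit(c,L,[(216,118),(390,108),(400,263),(233,272)],[.515,.295,0]);print('tray',y,np.degrees(y[2]),e)
for a in(-.05,.05):
    for b in(-.076,0,.076):print(a,b,(Ro.from_euler('z',y[2]).as_matrix()@[a,b,0]+[y[0],y[1],0]).round(4))
print('nests')
for a in(-.05,.05):
    for b in(-.038,.038):print(a,b,(Ro.from_euler('z',-.0712).as_matrix()@[a,b,0]+[.5795,.0032,0]).round(4))
E
python3 d.py .631 .041 .040
```

```text
tray [ 0.51474314  0.29262258 -0.00904654] -0.5183284007844137 7.757948325598477
-0.05 -0.076 [0.4641 0.2171 0.    ]
-0.05 0 [0.4647 0.2931 0.    ]
-0.05 0.076 [0.4654 0.3691 0.    ]
0.05 -0.076 [0.5641 0.2162 0.    ]
0.05 0 [0.5647 0.2922 0.    ]
0.05 0.076 [0.5654 0.3682 0.    ]
nests
-0.05 -0.038 [ 0.5269 -0.0311  0.    ]
-0.05 0.038 [0.5323 0.0447 0.    ]
0.05 -0.038 [ 0.6267 -0.0383  0.    ]
0.05 0.038 [0.6321 0.0375 0.    ]
tcp [0.6312 0.0348 0.3175] yaw 3.98 tilt [-0.0043  0.0045 -1.    ] op 53.2 F [-0.1 -0.6 -1. ] q [-0.06  0.8  -0.12  1.62  0.14  0.73 -1.75]
shift [ 0.0008 -0.0068  0.1305]
```

Call:
{"fn": "play_rows", "kwargs": {"rows": [[61,0,0,0,0,0,0],[61,0,0,0,0,0,0]]}}

```text
clock: 12.6
tool_pos: [0.631, 0.0428, 0.3211]
eef_rot: [0.999, 0.04, 0.001, -0.001]
contact_force: [0.7, 0.1, -0.5]
opening: 0.611
finger_force: 0.0
```

```bash
python3 d.py .631 .041 .040 4.5
```

```text
tcp [0.631  0.0428 0.3211] yaw 4.61 tilt [ 0.0016 -0.0012 -1.    ] op 53.7 F [ 0.7  0.1 -0.5] q [-0.07  0.8  -0.13  1.62  0.14  0.73 -1.75]
turn 0.1075947532878958
shift [-0.0004  0.002   0.1341]
```

Call:
{"fn": "play_rows", "kwargs": {"rows": [[61,0,0,0.045,0,0,0],[61,0,0,0.045,0,0,0],[61,0,0,0.03,0,0,0],[61,0,0,0.013,0,0,0],[61,0,0,0,0,0,0],[61,0,0,0,0,0,0],[20,0,0,0,0,0,0],[20,0,0,0,0,0,0]], "grip_force": 35}}

```text
clock: 13.6
tool_pos: [0.6316, 0.0413, 0.1883]
eef_rot: [0.999, 0.039, 0.001, 0.0]
contact_force: [0.0, 0.2, 4.8]
opening: 0.474
finger_force: 35.0
```

Call:
{"fn": "play_rows", "kwargs": {"rows": [[20,0,0,0,0,0,0],[20,0,0,0,0,0,0],[20,0,0,-0.045,0,0,0],[20,0,0,-0.045,0,0,0],[20,0,0,-0.043,0,0,0],[20,0,0,0,0,0,0],[20,0,0,0,0,0,0]]}}

```text
clock: 14.48
tool_pos: [0.6305, 0.0413, 0.3192]
eef_rot: [0.999, 0.039, -0.001, 0.0]
contact_force: [0.2, -0.3, -2.4]
opening: 0.478
finger_force: 35.0
```

```bash
python3 d.py .565 .371 .040
```

```text
tcp [0.6305 0.0413 0.3192] yaw 4.5 tilt [-1.9e-03  2.0e-04 -1.0e+00] op 42.0 F [ 0.2 -0.3 -2.4] q [-0.07  0.8  -0.13  1.62  0.14  0.73 -1.75]
shift [-0.0391 -0.3339  0.1322]
```

Call:
{"fn": "play_rows", "kwargs": {"rows": [[20,-0.0056,-0.0477,0,0,0,0],[20,-0.0056,-0.0477,0,0,0,0],[20,-0.0056,-0.0477,0,0,0,0],[20,-0.0056,-0.0477,0,0,0,0],[20,-0.0056,-0.0477,0,0,0,0],[20,-0.0056,-0.0477,0,0,0,0],[20,-0.0055,-0.0477,0,0,0,0],[20,0,0,0.02,0,0,0]]}}

```text
clock: 15.48
tool_pos: [0.563, 0.3775, 0.2988]
eef_rot: [0.999, 0.043, -0.001, -0.002]
contact_force: [-0.4, -0.1, -1.6]
opening: 0.472
finger_force: 35.0
```

Call:
{"fn": "play_rows", "kwargs": {"rows": [[20,0,0,0,0,0,0],[20,0,0,0,0,0,0],[20,0,0,0.02,0,0,0],[20,0,0,0,0,0,0]]}}

```text
clock: 15.98
tool_pos: [0.5653, 0.3701, 0.278]
eef_rot: [0.999, 0.039, -0.002, 0.001]
contact_force: [-0.1, -0.6, -1.9]
opening: 0.478
finger_force: 3.5
```

```bash
python3 d.py .565 .371 .040
python3 - <<'E'
from h import *
im=cams.snapshot('wrist');cv2.imwrite('pics/w5.png',im[:,:,::-1])
E
```

```text
tcp [0.5653 0.3701 0.278 ] yaw 4.46 tilt [-0.0036  0.0024 -1.    ] op 42.1 F [-0.1 -0.6 -1.9] q [-0.62  0.91 -0.06  1.5   0.07  0.74 -2.2 ]
shift [ 0.0001 -0.0011  0.091 ]
```

View pics/w5.png

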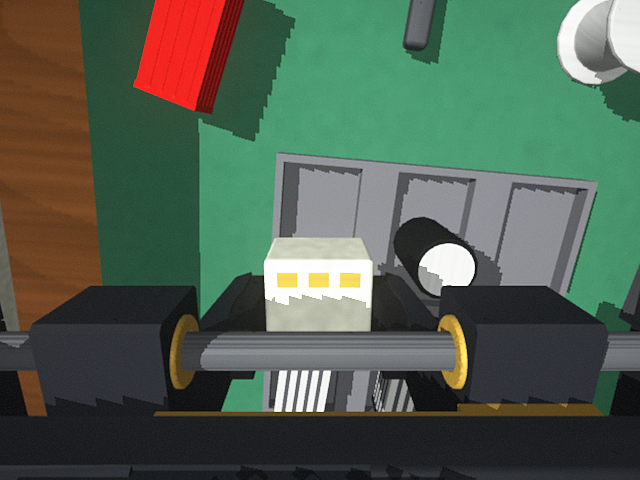

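The block is still held, at (318,285), though the grip dipped briefly. The left compartment's far edge spans (285,162) to (362,168). I'll check the alignment.

Run:
```python
from h import *
c=cam('wrist')
for u in[(280,154),(596,182),(285,162),(362,168),(399,172),(474,179),(512,183),(588,189)]:print(u,onz(c,u,.016).round(4))
```

```text
(280, 154) [0.6171 0.3988 0.016 ]
(596, 182) [0.6151 0.1875 0.016 ]
(285, 162) [0.6122 0.3952 0.016 ]
(362, 168) [0.6122 0.3443 0.016 ]
(399, 172) [0.6115 0.3196 0.016 ]
(474, 179) [0.6108 0.2691 0.016 ]
(512, 183) [0.6101 0.2433 0.016 ]
(588, 189) [0.6101 0.1915 0.016 ]
```

Call:
{"fn": "play_rows", "kwargs": {"rows": [[20,0,0,0,0,0,0],[20,0,0,0,0,0,0]], "grip_force": 45}}

```text
clock: 16.27
tool_pos: [0.5661, 0.3713, 0.2805]
eef_rot: [0.999, 0.039, 0.0, -0.0]
contact_force: [0.5, -0.7, -1.0]
opening: 0.471
finger_force: 45.0
```

Call:
{"fn": "play_rows", "kwargs": {"rows": [[20,0,0.0015,0.03,0,0,0],[20,0,0,0.03,0,0,0],[20,0,0,0.02,0,0,0],[20,0,0,0.005,0,0,0],[20,0,0,0.003,0,0,0],[20,0,0,0,0,0,0],[20,0,0,0,0,0,0]]}}

```text
clock: 17.15
tool_pos: [0.5663, 0.3699, 0.1929]
eef_rot: [0.999, 0.039, 0.001, -0.0]
contact_force: [-0.7, 0.3, -0.7]
opening: 0.473
finger_force: 45.0
```

```bash
python3 d.py .565 .3695 .040
```

```text
tcp [0.5663 0.3699 0.1929] yaw 4.5 tilt [ 1.3e-03 -7.0e-04 -1.0e+00] op 41.6 F [-0.7  0.3 -0.7] q [-0.62  1.03 -0.06  1.52  0.09  0.6  -2.21]
shift [-0.0014  0.0003  0.0059]
```

Call:
{"fn": "play_rows", "kwargs": {"rows": [[20,0,0,0.004,0,0,0],[20,0,0,0,0,0,0],[61,0,0,0,0,0,0],[61,0,0,0,0,0,0],[61,0,0,0,0,0,0],[61,0,0,-0.04,0,0,0],[61,0,0,-0.045,0,0,0],[61,0,0,-0.045,0,0,0]], "grip_force": 35}}

```text
clock: 18.15
tool_pos: [0.5659, 0.3696, 0.3192]
eef_rot: [0.999, 0.039, -0.0, 0.0]
contact_force: [0.7, 0.2, 0.0]
opening: 0.611
finger_force: 0.0
```

Call:
{"fn": "play_rows", "kwargs": {"rows": [[61,-0.0089,0.0492,0,0,0,0],[61,-0.0089,0.0492,0,0,0,0],[61,-0.0089,0.0492,0,0,0,0],[61,-0.0089,0.0492,0,0,0,0],[61,-0.0089,0.0492,0,0,0,0],[61,-0.0089,0.0492,0,0,0,0],[61,-0.0089,0.0492,0,0,0,0],[61,-0.0089,0.0492,0,0,0,0]]}}

```text
clock: 19.15
tool_pos: [0.5257, -0.0299, 0.3183]
eef_rot: [0.999, 0.039, 0.0, 0.0]
contact_force: [0.3, -0.9, 0.1]
opening: 0.615
finger_force: 0.0
```

Call:
{"fn": "play_rows", "kwargs": {"rows": [[61,0,0,0,0,0,0],[61,0,0,0,0,0,0],[61,0,0,0,0,0,0]]}}

```text
clock: 19.52
tool_pos: [0.5262, -0.0265, 0.3182]
eef_rot: [0.999, 0.041, 0.0, -0.001]
contact_force: [-0.8, -0.2, 0.8]
opening: 0.611
finger_force: 0.0
```

```bash
python3 d.py .5265 -.028 .040 4.3
```

```text
tcp [ 0.5262 -0.0265  0.3182] yaw 4.66 tilt [ 6.e-04 -1.e-03 -1.e+00] op 53.7 F [-0.8 -0.2  0.8] q [ 0.05  0.69 -0.14  1.95  0.18  0.52 -1.71]
turn 0.36198903814456873
shift [1.000e-04 1.700e-03 1.312e-01]
```

Call:
{"fn": "play_rows", "kwargs": {"rows": [[61,0,0.001,0.045,0,0,0],[61,0,0,0.045,0,0,0],[61,0,0,0.03,0,0,0],[61,0,0,0.011,0,0,0],[61,0,0,0,0,0,0],[20,0,0,0,0,0,0],[20,0,0,0,0,0,0],[20,0,0,0,0,0,0]], "grip_force": 40}}

```text
clock: 20.52
tool_pos: [0.5265, -0.0291, 0.1882]
eef_rot: [0.999, 0.039, 0.001, -0.0]
contact_force: [-1.2, 1.1, 6.9]
opening: 0.468
finger_force: 39.8
```

Call:
{"fn": "play_rows", "kwargs": {"rows": [[20,0,0,0,0,0,0],[20,0,0,-0.045,0,0,0],[20,0,0,-0.045,0,0,0],[20,0,0,-0.041,0,0,0],[20,0,0,0,0,0,0],[20,0,0,0,0,0,0]]}}

```text
clock: 21.28
tool_pos: [0.5255, -0.0295, 0.3177]
eef_rot: [0.999, 0.039, -0.0, 0.0]
contact_force: [-0.2, -0.9, -1.3]
opening: 0.471
finger_force: 39.8
```

Call:
{"fn": "play_rows", "kwargs": {"rows": [[20,0.0115,-0.0481,0,0,0,0],[20,0.0115,-0.0481,0,0,0,0],[20,0.0115,-0.0481,0,0,0,0],[20,0.0115,-0.0481,0,0,0,0],[20,0.0115,-0.0481,0,0,0,0],[20,0,0,0,0,0,0],[20,0,0,0,0,0,0],[20,0,0,0,0,0,0]]}}

```text
clock: 22.28
tool_pos: [0.5644, 0.2131, 0.3172]
eef_rot: [0.999, 0.038, -0.001, 0.001]
contact_force: [-0.8, -0.6, -1.6]
opening: 0.471
finger_force: 39.8
```

```bash
python3 d.py .5645 .217 .041
```

```text
tcp [0.5644 0.2131 0.3172] yaw 4.37 tilt [-0.0018  0.0021 -1.    ] op 41.4 F [-0.8 -0.6 -1.6] q [-0.38  0.77 -0.1   1.72  0.11  0.66 -2.03]
shift [ 0.0007 -0.0042  0.1292]
```

Call:
{"fn": "play_rows", "kwargs": {"rows": [[20,0,-0.0035,0.045,0,0,0],[20,0,0,0.045,0,0,0],[20,0,0,0.025,0,0,0],[20,0,0,0.008,0,0,0],[20,0,0,0.005,0,0,0],[20,0,0,0,0,0,0],[20,0,0,0,0,0,0]]}}

```text
clock: 23.15
tool_pos: [0.5646, 0.2186, 0.1911]
eef_rot: [0.999, 0.039, 0.001, -0.0]
contact_force: [0.2, -0.3, -1.5]
opening: 0.47
finger_force: 39.8
```

Call:
{"fn": "play_rows", "kwargs": {"rows": [[61,0,0,0,0,0,0],[61,0,0,0,0,0,0],[61,0,0,0,0,0,0],[61,0,0,-0.04,0,0,0],[61,0,0,-0.045,0,0,0],[61,0,0,-0.045,0,0,0],[61,0,0,-0.02,0,0,8.2],[61,0,0,-0.02,0,0,0]]}}

```text
clock: 24.15
tool_pos: [0.564, 0.2185, 0.3613]
eef_rot: [0.999, -0.033, 0.0, -0.0]
contact_force: [-0.1, 0.1, -0.2]
opening: 0.613
finger_force: 0.0
```

Call:
{"fn": "play_rows", "kwargs": {"rows": [[61,-0.03,0,-0.04,0,0,0],[61,-0.02,0,-0.04,0,0,0],[61,0,0,0,0,0,0],[61,0,0,0,0,0,0]]}}

```text
clock: 24.65
tool_pos: [0.5143, 0.2215, 0.4397]
eef_rot: [0.999, -0.032, -0.0, 0.0]
contact_force: [-0.2, -0.3, -0.2]
opening: 0.608
finger_force: 0.0
```

```bash
cat > v.py <<'E'
from h import *
import sys
im=cams.snapshot('wrist');c=cam('wrist');cv2.imwrite(sys.argv[1],im[:,:,::-1])
print('cam',(-c[1].T@c[2]).round(3))
for l,z in(('module0',.041),('block0',.039),('can',.063)):
    for d in finder.regions_of('wrist',l)[:5]:
        v,u=np.nonzero(d['mask']);m=im[d['mask']].mean(0).round()
        print(l,round(d['score'],2),quad(c,d['mask'],z),'px',u.mean().round(),v.mean().round(),m)
E
python3 v.py pics/w6.png;python3 d.py .4645 .218 .040 -3.5
```

```text
cam [0.579 0.217 0.419]
module0 0.85 [467.3 291.4  86.6  39.6  -4.2] px 256.0 244.0 [166. 168. 168.]
module0 0.71 [467.  366.2  86.   45.9  -3.9] px 187.0 250.0 [153. 155. 155.]
module0 0.67 [400.6  89.9  50.7  18.6  39.9] px 432.0 292.0 [227. 118.  14.]
module0 0.62 [677.1 439.7  78.9  55.  -17. ] px 75.0 45.0 [186.  32.  28.]
module0 0.61 [468.3 217.6  85.9  35.7  -2.5] px 323.0 241.0 [178. 180. 180.]
block0 0.94 [566.  363.9  52.6  42.1 -84. ] px 175.0 159.0 [224. 222. 202.]
block0 0.84 [563.6 218.5  42.   41.5   5.4] px 317.0 152.0 [250. 247. 226.]
can 0.85 [562.9 291.8  44.7  36.5 -68.5] px 241.0 159.0 [171. 172. 171.]
can 0.37 [474.  287.4  84.   38.1  -5.6] px 257.0 244.0 [165. 167. 167.]
tcp [0.5145 0.2214 0.4388] yaw -3.73 tilt [-0.0018  0.0013 -1.    ] op 53.4 F [-0.6  0.3  0.2] q [-0.45  0.56 -0.06  1.73  0.04  0.86 -2.17]
turn -0.23160966134603544
shift [-0.0492  0.0061  0.2519]
```

View pics/w6.png

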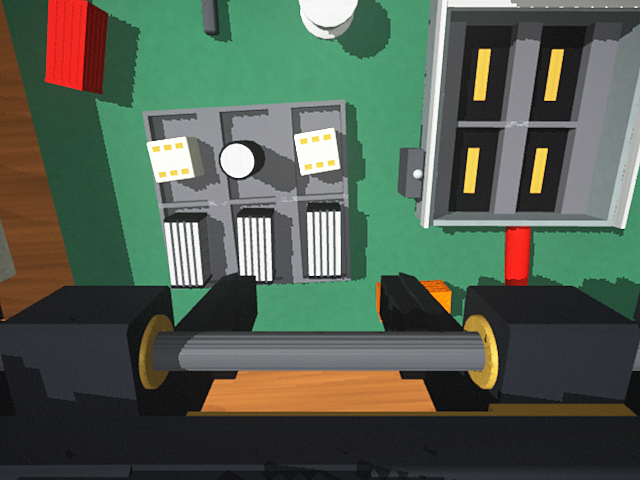

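Both blocks lie in their compartments, at (175,159) and (317,152). The modules are at (187,250), (256,244) and (323,241), and the bay is empty. I'll take the right module first.

Call:
{"fn": "play_rows", "kwargs": {"rows": [[61,-0.025,0.0033,0.045,0,0,0],[61,-0.0245,0.0032,0.045,0,0,0],[61,0,0,0.03,0,0,0],[61,0,0,0,0,0,0],[61,0,0,0.045,0,0,0],[61,0,0,0.045,0,0,0],[61,0,0,0.03,0,0,0],[61,0,0,0.011,0,0,0]]}}

```text
clock: 25.85
tool_pos: [0.4651, 0.2185, 0.1884]
eef_rot: [0.999, -0.033, -0.0, 0.0]
contact_force: [-0.4, 0.2, 0.1]
opening: 0.609
finger_force: 0.0
```

Call:
{"fn": "play_rows", "kwargs": {"rows": [[61,0,0,0,0,0,0],[61,0,0,0,0,0,0],[20,0,0,0,0,0,0],[20,0,0,0,0,0,0],[20,0,0,0,0,0,0],[20,0,0,0,0,0,0]], "grip_force": 45}}

```text
clock: 26.6
tool_pos: [0.4647, 0.2185, 0.1898]
eef_rot: [0.999, -0.032, 0.001, -0.0]
contact_force: [-0.4, -0.1, 5.9]
opening: 0.405
finger_force: 45.6
```

Call:
{"fn": "play_rows", "kwargs": {"rows": [[20,0,0,-0.045,0,0,0],[20,0,0,-0.045,0,0,0],[20,0,0,-0.045,0,0,0],[20,0,0,0,0,0,0],[20,0,0,0,0,0,0]]}}

```text
clock: 27.22
tool_pos: [0.464, 0.2182, 0.3234]
eef_rot: [0.999, -0.032, -0.001, 0.0]
contact_force: [-0.5, -0.2, -2.3]
opening: 0.402
finger_force: 45.5
```

```bash
python3 d.py .6267 -.0383 .041 -4.1
```

```text
tcp [0.464  0.2182 0.3234] yaw -3.7 tilt [-1.2e-03  9.0e-04 -1.0e+00] op 35.3 F [-0.5 -0.2 -2.3] q [-0.49  0.67 -0.06  1.98  0.07  0.49 -2.24]
turn 0.4009457041718796
shift [0.1808 0.2441 0.1354]
```

Call:
{"fn": "play_rows", "kwargs": {"rows": [[20,0.0301,0.0407,0,0,0,0],[20,0.0301,0.0407,0,0,0,0],[20,0.0301,0.0407,0,0,0,0],[20,0.0301,0.0407,0,0,0,0],[20,0.0301,0.0407,0,0,0,0],[20,0.0301,0.0407,0,0,0,0.4],[20,0,0,0,0,0,0],[20,0,0,0,0,0,0]]}}

```text
clock: 28.22
tool_pos: [0.628, -0.0363, 0.3219]
eef_rot: [0.999, -0.036, -0.002, -0.0]
contact_force: [-0.6, 0.3, -1.2]
opening: 0.404
finger_force: 45.5
```

Call:
{"fn": "play_rows", "kwargs": {"rows": [[20,0,0,0,0,0,0],[20,0,0,0,0,0,0]]}}

```text
clock: 28.48
tool_pos: [0.6285, -0.0355, 0.3238]
eef_rot: [0.999, -0.035, -0.0, -0.0]
contact_force: [-0.1, -0.2, -1.4]
opening: 0.402
finger_force: 45.5
```

```bash
python3 d.py .6267 -.0383 .041 -4.1
```

```text
tcp [ 0.6285 -0.0355  0.3238] yaw -3.97 tilt [-9.e-04 -4.e-04 -1.e+00] op 35.4 F [-0.1 -0.2 -1.4] q [ 0.06  0.79 -0.13  1.63  0.14  0.73 -1.78]
turn 0.12634887182891408
shift [-0.0015  0.003   0.1358]
```

Call:
{"fn": "play_rows", "kwargs": {"rows": [[20,-0.0025,0.002,0.045,0,0,0],[20,0,0,0.045,0,0,0],[20,0,0,0.03,0,0,0],[20,0,0,0.01,0,0,0],[20,0,0,0.005,0,0,0],[20,0,0,0,0,0,0],[20,0,0,0,0,0,0]]}}

```text
clock: 29.35
tool_pos: [0.6269, -0.0387, 0.1903]
eef_rot: [0.999, -0.036, 0.001, -0.0]
contact_force: [0.3, 1.0, -2.4]
opening: 0.404
finger_force: 45.5
```

Call:
{"fn": "play_rows", "kwargs": {"rows": [[61,0,0,0,0,0,0],[61,0,0,0,0,0,0],[61,0,0,0,0,0,0],[61,0,0,-0.045,0,0,0],[61,0,0,-0.045,0,0,0],[61,0,0,-0.045,0,0,0]]}}

```text
clock: 30.1
tool_pos: [0.6261, -0.0388, 0.3254]
eef_rot: [0.999, -0.036, -0.0, 0.0]
contact_force: [0.3, 0.0, 0.2]
opening: 0.611
finger_force: 0.0
```

Call:
{"fn": "play_rows", "kwargs": {"rows": [[61,-0.0264,-0.0456,0,0,0,0],[61,-0.0264,-0.0456,0,0,0,0],[61,-0.0264,-0.0456,0,0,0,0],[61,-0.0264,-0.0456,0,0,0,0],[61,-0.0264,-0.0456,0,0,0,0],[61,-0.0264,-0.0456,0,0,0,0],[61,-0.0264,-0.0456,0,0,0,0],[61,0,0,0,0,0,0]]}}

```text
clock: 31.1
tool_pos: [0.462, 0.2981, 0.3242]
eef_rot: [1.0, -0.031, -0.001, -0.002]
contact_force: [0.2, -1.2, -0.6]
opening: 0.61
finger_force: 0.0
```

Call:
{"fn": "play_rows", "kwargs": {"rows": [[61,0,0,0,0,0,0],[61,0,0,0,0,0,0],[61,0,0,0,0,0,0]]}}

```text
clock: 31.48
tool_pos: [0.4656, 0.2915, 0.3241]
eef_rot: [0.999, -0.037, 0.0, 0.0]
contact_force: [1.1, 0.1, -0.3]
opening: 0.608
finger_force: 0.0
```

```bash
python3 d.py .4645 .293 .042 -4.1; python3 v.py pics/w7.png
```

```text
tcp [0.4656 0.2915 0.3241] yaw -4.25 tilt [ 4.e-04  7.e-04 -1.e+00] op 53.5 F [ 1.1  0.1 -0.3] q [-0.61  0.7  -0.05  1.88  0.06  0.56 -2.35]
turn -0.1521083154023195
shift [-0.0012 -0.0015  0.1351]
cam [0.53  0.287 0.304]
module0 0.93 [465.5 368.7  83.7  43.8  -3.9] px 214.0 229.0 [157. 159. 158.]
module0 0.87 [410.8 126.9  94.1  16.5  80.9] px 533.0 280.0 [160.  72.  12.]
module0 0.77 [465.4 294.2  83.   35.5  -4.1] px 314.0 224.0 [175. 177. 177.]
block0 0.75 [562.8 222.1  48.   42.8 -83.8] px 409.0 79.0 [238. 234. 211.]
can 0.83 [560.4 296.5  39.5  37.3  -6.3] px 298.0 87.0 [187. 188. 187.]
```

Call:
{"fn": "play_rows", "kwargs": {"rows": [[61,-0.001,-0.001,0.045,0,0,0],[61,0,0,0.045,0,0,0],[61,0,0,0.035,0,0,0],[61,0,0,0.011,0,0,0],[61,0,0,0,0,0,0],[61,0,0,0,0,0,0],[20,0,0,0,0,0,0],[20,0,0,0,0,0,0]]}}

```text
clock: 32.67
tool_pos: [0.4641, 0.294, 0.1889]
eef_rot: [0.999, -0.036, 0.001, -0.0]
contact_force: [-0.1, -2.5, 3.5]
opening: 0.408
finger_force: 5.7
```

Call:
{"fn": "play_rows", "kwargs": {"rows": [[20,0,0,0,0,0,0],[20,0,0,0,0,0,0],[20,0,0,-0.045,0,0,0],[20,0,0,-0.045,0,0,0],[20,0,0,-0.045,0,0,0],[20,0,0,0,0,0,0],[20,0,0,0,0,0,0]]}}

```text
clock: 33.55
tool_pos: [0.4633, 0.2935, 0.3222]
eef_rot: [0.999, -0.036, -0.001, 0.001]
contact_force: [-0.4, 0.5, -3.6]
opening: 0.405
finger_force: 45.0
```

Call:
{"fn": "play_rows", "kwargs": {"rows": [[20,0.012,0.0456,0,0,0,0],[20,0.012,0.0456,0,0,0,0],[20,0.012,0.0456,0,0,0,0],[20,0.012,0.0456,0,0,0,0],[20,0.012,0.0456,0,0,0,0],[20,0.012,0.0456,0,0,0,0],[20,0.012,0.0456,0,0,0,0],[20,0,0,0,0,0,0]]}}

```text
clock: 34.55
tool_pos: [0.5243, -0.0357, 0.3211]
eef_rot: [0.999, -0.04, -0.002, 0.002]
contact_force: [-0.5, 0.1, -3.2]
opening: 0.4
finger_force: 45.0
```

Call:
{"fn": "play_rows", "kwargs": {"rows": [[20,0,0,0,0,0,0],[20,0,0,0,0,0,0],[20,0,0,0,0,0,0]]}}

```text
clock: 34.92
tool_pos: [0.5247, -0.0292, 0.3228]
eef_rot: [0.999, -0.035, -0.0, -0.0]
contact_force: [-0.6, 0.3, -2.6]
opening: 0.405
finger_force: 45.0
```

```bash
python3 d.py .5269 -.0311 .042 -4.1
```

```text
tcp [ 0.5247 -0.0292  0.3228] yaw -3.97 tilt [-6.e-04 -4.e-04 -1.e+00] op 35.6 F [-0.6  0.3 -2.6] q [ 0.05  0.68 -0.14  1.95  0.18  0.52 -1.85]
turn 0.1308031811247714
shift [0.0024 0.0018 0.1338]
```

Call:
{"fn": "play_rows", "kwargs": {"rows": [[20,0.002,0.001,0.045,0,0,0],[20,0,0,0.045,0,0,0],[20,0,0,0.03,0,0,0],[20,0,0,0.009,0,0,0],[20,0,0,0.005,0,0,0],[20,0,0,0,0,0,0],[20,0,0,0,0,0,0]]}}

```text
clock: 35.8
tool_pos: [0.5272, -0.0316, 0.1901]
eef_rot: [0.999, -0.036, 0.001, -0.0]
contact_force: [0.6, -0.6, -2.7]
opening: 0.407
finger_force: 45.0
```

Call:
{"fn": "play_rows", "kwargs": {"rows": [[61,0,0,0,0,0,0],[61,0,0,0,0,0,0],[61,0,0,0,0,0,0],[61,0,0,-0.045,0,0,0],[61,0,0,-0.045,0,0,0],[61,0,0,-0.045,0,0,0]]}}

```text
clock: 36.55
tool_pos: [0.5265, -0.0316, 0.3255]
eef_rot: [0.999, -0.036, -0.0, 0.0]
contact_force: [0.6, -0.6, 0.6]
opening: 0.609
finger_force: 0.0
```

Call:
{"fn": "play_rows", "kwargs": {"rows": [[61,-0.0114,-0.0497,0,0,0,0],[61,-0.0114,-0.0497,0,0,0,0],[61,-0.0114,-0.0497,0,0,0,0],[61,-0.0114,-0.0497,0,0,0,0],[61,-0.0114,-0.0497,0,0,0,0],[61,-0.0114,-0.0497,0,0,0,0],[61,-0.0114,-0.0497,0,0,0,0],[61,-0.0114,-0.0497,0,0,0,0]]}}

```text
clock: 37.55
tool_pos: [0.4637, 0.373, 0.3241]
eef_rot: [0.999, -0.036, 0.0, 0.0]
contact_force: [0.9, 0.5, 0.1]
opening: 0.611
finger_force: 0.0
```

Call:
{"fn": "play_rows", "kwargs": {"rows": [[61,0,0,0,0,0,0],[61,0,0,0,0,0,0],[61,0,0,0,0,0,0],[61,0,0,0,0,0,0]]}}

```text
clock: 38.05
tool_pos: [0.4648, 0.3701, 0.3241]
eef_rot: [0.999, -0.037, 0.0, 0.0]
contact_force: [0.9, 0.5, -0.2]
opening: 0.61
finger_force: 0.0
```

```bash
python3 d.py .4635 .372 .042 -4.1; python3 v.py pics/w8.png
```

```text
tcp [0.4648 0.3701 0.3241] yaw -4.23 tilt [ 2.e-04  8.e-04 -1.e+00] op 53.7 F [ 0.9  0.5 -0.2] q [-0.72  0.75 -0.05  1.74  0.05  0.65 -2.44]
turn -0.13030045222381492
shift [-0.0015 -0.0019  0.1351]
cam [0.53  0.365 0.304]
module0 0.65 [465.4 372.5  83.2  35.6  -3.6] px 314.0 223.0 [185. 187. 187.]
module0 0.55 [394.3 153.9  63.2  45.4  87.3] px 608.0 286.0 [183.  82.  10.]
block0 0.86 [562.9 226.4  54.4  41.7 -84.4] px 520.0 69.0 [239. 236. 214.]
block0 0.82 [564.7 370.   43.6  42.5   4.2] px 307.0 83.0 [246. 243. 222.]
can 0.79 [558.3 301.   47.4  37.1 -54.2] px 418.0 78.0 [166. 167. 166.]
```

Call:
{"fn": "play_rows", "kwargs": {"rows": [[61,-0.001,-0.002,0.045,0,0,0],[61,0,0,0.045,0,0,0],[61,0,0,0.035,0,0,0],[61,0,0,0.01,0,0,0],[61,0,0,0,0,0,0],[61,0,0,0,0,0,0],[20,0,0,0,0,0,0],[20,0,0,0,0,0,0]]}}

```text
clock: 39.25
tool_pos: [0.4636, 0.3735, 0.1899]
eef_rot: [0.999, -0.036, 0.0, -0.0]
contact_force: [-0.4, -1.0, 1.3]
opening: 0.41
finger_force: 3.8
```

Call:
{"fn": "play_rows", "kwargs": {"rows": [[20,0,0,0,0,0,0],[20,0,0,0,0,0,0],[20,0,0,-0.045,0,0,0],[20,0,0,-0.045,0,0,0],[20,0,0,-0.045,0,0,0],[20,0,0,0,0,0,0],[20,0,0,0,0,0,0]]}}

```text
clock: 40.12
tool_pos: [0.4628, 0.3732, 0.3231]
eef_rot: [0.999, -0.036, -0.001, 0.001]
contact_force: [-0.2, -0.6, -2.3]
opening: 0.404
finger_force: 45.0
```

Call:
{"fn": "play_rows", "kwargs": {"rows": [[20,0.0131,0.046,0,0,0,0],[20,0.0131,0.046,0,0,0,0],[20,0.0131,0.046,0,0,0,0],[20,0.0131,0.046,0,0,0,0],[20,0.0131,0.046,0,0,0,0],[20,0.0131,0.046,0,0,0,0],[20,0.0131,0.046,0,0,0,0],[20,0,0,0,0,0,0]]}}

```text
clock: 41.12
tool_pos: [0.5316, 0.0404, 0.3221]
eef_rot: [0.999, -0.04, -0.002, 0.002]
contact_force: [-0.2, 0.3, -1.9]
opening: 0.408
finger_force: 45.0
```

Call:
{"fn": "play_rows", "kwargs": {"rows": [[20,0,0,0,0,0,0],[20,0,0,0,0,0,0],[20,0,0,0,0,0,0]]}}

```text
clock: 41.5
tool_pos: [0.5316, 0.0471, 0.3238]
eef_rot: [0.999, -0.035, -0.0, -0.0]
contact_force: [0.2, 0.6, -1.8]
opening: 0.402
finger_force: 45.0
```

```bash
python3 d.py .5323 .0447 .042 -4.1
```

```text
tcp [0.5316 0.0471 0.3238] yaw -3.96 tilt [-6.e-04 -4.e-04 -1.e+00] op 35.4 F [ 0.2  0.6 -1.8] q [-0.1   0.69 -0.13  1.92  0.15  0.54 -1.97]
turn 0.13530179261895015
shift [0.001  0.0024 0.1348]
```

Call:
{"fn": "play_rows", "kwargs": {"rows": [[20,0.001,0.0015,0.045,0,0,0],[20,0,0,0.045,0,0,0],[20,0,0,0.03,0,0,0],[20,0,0,0.009,0,0,0],[20,0,0,0.005,0,0,0],[20,0,0,0,0,0,0],[20,0,0,0,0,0,0]]}}

```text
clock: 42.38
tool_pos: [0.5331, 0.0443, 0.1911]
eef_rot: [0.999, -0.036, 0.001, -0.0]
contact_force: [-1.2, -0.5, -1.2]
opening: 0.406
finger_force: 45.0
```

Call:
{"fn": "play_rows", "kwargs": {"rows": [[61,0,0,0,0,0,0],[61,0,0,0,0,0,0],[61,0,0,0,0,0,0],[61,0,0,-0.045,0,0,0],[61,0,0,-0.05,0,0,0],[61,0,0,-0.05,0,0,0],[61,0,0,-0.05,0,0,0],[61,0.02,0,-0.05,0,0,0]]}}

```text
clock: 43.38
tool_pos: [0.5515, 0.0428, 0.4369]
eef_rot: [0.999, -0.035, -0.001, 0.0]
contact_force: [1.5, 0.3, 0.0]
opening: 0.609
finger_force: 0.0
```

Call:
{"fn": "play_rows", "kwargs": {"rows": [[61,0,0.02,-0.05,0,0,0],[61,0,0,-0.02,0,0,0],[61,0,0,0,0,0,0],[61,0,0,0,0,0,0]]}}

```text
clock: 43.88
tool_pos: [0.5507, 0.0231, 0.5038]
eef_rot: [0.999, -0.035, -0.001, 0.0]
contact_force: [-0.2, 0.0, -0.2]
opening: 0.613
finger_force: 0.0
```

```bash
python3 v.py pics/w9.png; python3 d.py .73 0 .08
python3 - <<'E'
from h import *
c=cam('wrist')
for d in finder.regions_of('wrist','guard_handle')[:2]:
    v,u=np.nonzero(d['mask']);print(d['score'],u.min(),u.max(),v.min(),v.max())
E
```

```text
cam [0.616 0.018 0.484]
module0 0.75 [618.4 -39.9  80.7  38.9  -5.7] px 367.0 128.0 [183. 185. 185.]
module0 0.71 [391.1  97.3  52.2  48.9  -5.3] px 272.0 312.0 [232. 132.  18.]
module0 0.7 [528.5 -29.6  84.   39.5  -3.9] px 362.0 204.0 [174. 176. 176.]
block0 0.88 [564.3 212.4  54.6  42.7 -84.2] px 163.0 190.0 [219. 217. 197.]
can 0.74 [564.2 281.   69.6  37.4 -80.6] px 96.0 197.0 [117. 118. 116.]
can 0.63 [525.2 264.9 198.9 183.4  88.9] px 121.0 225.0 [120. 121. 125.]
can 0.33 [695.1 186.2  68.   53.   54.4] px 155.0 68.0 [220. 223. 221.]
tcp [0.551  0.0231 0.5039] yaw -4.07 tilt [-2.3e-03  4.0e-04 -1.0e+00] op 53.9 F [-0.  -1.2  0. ] q [-0.01  0.48 -0.18  1.65  0.1   1.02 -1.86]
shift [0.1808 0.0102 0.2765]
0.91 225 424 0 78
0.4 477 536 6 50
```

View pics/w9.png

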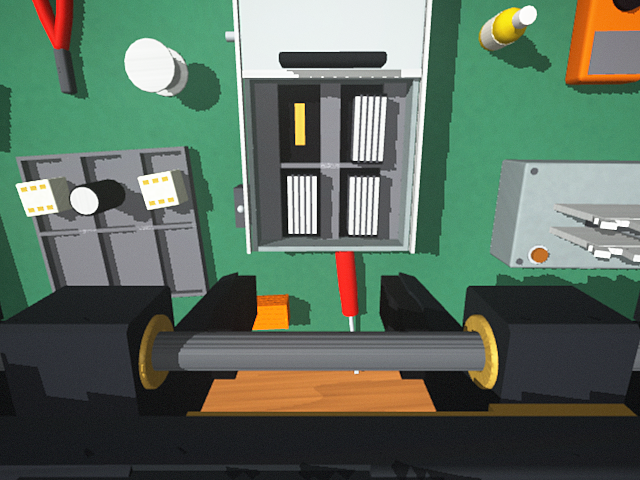

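All three modules are in nests, at (303,205), (364,205) and (369,128). The far-right one looks shifted towards the dividing rib, so I'll check numerically that it lies flat.

Run:
```python
from h import *
c=cam('wrist');im=cv2.imread('pics/w9.png')
Rt=Ro.from_euler('z',-.0712).as_matrix()
for n,(u0,u1,v0,v1) in dict(FR=(340,395,85,168),NR=(340,385,170,240),NL=(283,323,170,240)).items():
    m=np.zeros((480,640),np.uint8);m[v0:v1,u0:u1]=im[v0:v1,u0:u1].min(2)>165
    m=cv2.morphologyEx(m,cv2.MORPH_CLOSE,np.ones((5,5)))
    cn=max(cv2.findContours(m,0,1)[0],key=cv2.contourArea)
    b=cv2.boxPoints(cv2.minAreaRect(cn))
    P=np.array([(Rt.T@(onz(c,p,.041)-[.5795,.0032,0]))[:2]*1000 for p in b])
    print(n,b.round().tolist(),P.round(1).tolist(),'centre',P.mean(0).round(1),'sides',np.linalg.norm(P[0]-P[1]).round(1),np.linalg.norm(P[1]-P[2]).round(1))
for l in ['module0']:
    for d in finder.spot_in('wrist',l):print(d['score'],world(c,d['at']).round(4))
```

```text
FR [[352.0, 160.0], [355.0, 95.0], [386.0, 97.0], [383.0, 161.0]] [[7.3, -23.4], [79.8, -25.4], [78.1, -61.1], [5.5, -60.8]] centre [ 42.7 -42.7] sides 72.6 35.8
NR [[348.0, 234.0], [349.0, 176.0], [379.0, 177.0], [378.0, 235.0]] [[-84.6, -20.7], [-12.2, -20.8], [-13.0, -56.9], [-85.5, -58.3]] centre [-48.8 -39.2] sides 72.4 36.1
NL [[287.0, 176.0], [316.0, 176.0], [316.0, 233.0], [287.0, 233.0]] [[-11.8, 54.7], [-11.8, 19.5], [-83.3, 19.7], [-83.2, 56.3]] centre [-47.5  37.5] sides 35.1 71.5
0.95 [ 0.624  -0.0401  0.0402]
0.82 [ 0.5315 -0.0297  0.0424]
0.81 [0.538  0.0433 0.044 ]
0.56 [0.3905 0.0979 0.0335]
0.47 [ 0.4182 -0.0053  0.0229]
```

The far-right module sits at (42.7, -42.7) in the tester, still inside its nest, and shows the same size as the others, so it is flat. Next is the guard, for which I'll locate the handle.

Run:
```python
from h import *
c=cam('wrist');im=cv2.imread('pics/w9.png')
Rt=Ro.from_euler('z',-.0712).as_matrix()
m=np.zeros((480,640),np.uint8);m[40:80,270:400]=im[40:80,270:400].max(2)<60
cn=max(cv2.findContours(m,0,1)[0],key=cv2.contourArea)[:,0]
print(cn.min(0),cn.max(0))
for col in(300,333,365):
    v=cn[abs(cn[:,0]-col)<4][:,1]
    for vv in(v.min(),v.max()):
        for z in(.084,.056):print(col,vv,z,(Rt.T@(onz(c,(col,vv),z)-[.5795,.0032,0])).round(4))
print(im[48:75,333].max(1))
for tx in(.10,.125):print((Rt@[tx,0,0]+[.5795,.0032,0]).round(4))
```

```text
[279  52] [385  67]
300 52 0.084 [0.1169 0.0352 0.084 ]
300 52 0.056 [0.1226 0.0364 0.056 ]
300 67 0.084 [0.103  0.0354 0.084 ]
300 67 0.056 [0.1077 0.0366 0.056 ]
333 52 0.084 [0.1169 0.002  0.084 ]
333 52 0.056 [0.1225 0.0009 0.056 ]
333 67 0.084 [0.103  0.0018 0.084 ]
333 67 0.056 [0.1077 0.0008 0.056 ]
365 52 0.084 [ 0.1168 -0.0302  0.084 ]
365 52 0.056 [ 0.1225 -0.0335  0.056 ]
365 66 0.084 [ 0.1039 -0.0306  0.084 ]
365 66 0.056 [ 0.1087 -0.034   0.056 ]
[241 245 252 227  31  52  58  59  59  53  53  52  55  49  49  41  42  37
  32  42 185 232 164 174 174 175 175]
[ 0.6792 -0.0039  0.    ]
[ 0.7042 -0.0057  0.    ]
```

Call:
{"fn": "play_rows", "kwargs": {"rows": [[0,0.0415,0.0045,0,0,0,0],[0,0.0415,0.0045,0,0,0,0],[0,0.0415,0.0044,0,0,0,0],[0,0.0414,0.0044,0.03,0,0,0],[0,0,0,0.05,0,0,0],[0,0,0,0.05,0,0,0],[0,0,0,0,0,0,0],[0,0,0,0,0,0,0]]}}

```text
clock: 45.18
tool_pos: [0.7162, -0.0066, 0.3771]
eef_rot: [0.999, -0.036, 0.002, -0.0]
contact_force: [0.8, 0.2, 0.7]
opening: 0.006
finger_force: 0.0
```

Call:
{"fn": "play_rows", "kwargs": {"rows": [[0,0,0,0,0,0,0],[0,0,0,0,0,0,0]]}}

```text
clock: 45.42
tool_pos: [0.7158, -0.0067, 0.3772]
eef_rot: [0.999, -0.036, 0.002, -0.0]
contact_force: [-0.0, 0.0, 0.7]
opening: 0.009
finger_force: 0.0
```

```bash
python3 d.py .7152 -.0065 .084 -4.1
```

```text
tcp [ 0.7158 -0.0067  0.3772] yaw -4.1 tilt [ 3.4e-03 -4.0e-04 -1.0e+00] op 0.8 F [-0.   0.   0.7] q [ 0.01  0.85 -0.15  1.28  0.13  1.02 -1.8 ]
turn -0.003654922640849101
shift [-1.100e-03 -1.000e-04  1.462e-01]
```

Call:
{"fn": "play_rows", "kwargs": {"rows": [[0,0,0,0.05,0,0,0],[0,0,0,0.05,0,0,0],[0,0,0,0.035,0,0,0],[0,0,0,0.01,0,0,0],[0,0,0,0,0,0,0],[0,0,0,0,0,0,0],[0,-0.01,0,0,0,0,0],[0,-0.015,0,0,0,0,0]]}}

```text
clock: 46.42
tool_pos: [0.6911, -0.005, 0.2319]
eef_rot: [0.999, -0.036, 0.003, -0.0]
contact_force: [1.8, -0.6, 1.2]
opening: 0.001
finger_force: 1.0
```

Call:
{"fn": "play_rows", "kwargs": {"rows": [[0,-0.02,0,0,0,0,0],[0,-0.02,0,0,0,0,0],[0,-0.02,0,0,0,0,0],[0,-0.02,0,0,0,0,0],[0,-0.02,0,0,0,0,0],[0,-0.02,0,0,0,0,0],[0,0,0,0,0,0,0],[0,0,0,0,0,0,0]]}}

```text
clock: 47.42
tool_pos: [0.5714, 0.0037, 0.2307]
eef_rot: [0.999, -0.036, 0.001, -0.0]
contact_force: [-0.6, -0.0, 0.0]
opening: 0.002
finger_force: 0.0
```

Call:
{"fn": "play_rows", "kwargs": {"rows": [[0,-0.01,0,0,0,0,0],[0,-0.01,0,0,0,0,0],[0,-0.006,0,0,0,0,0],[0,-0.006,0,0,0,0,0],[0,0,0,0,0,0,0],[0,0,0,0,0,0,0]]}}

```text
clock: 48.18
tool_pos: [0.5384, 0.0059, 0.2298]
eef_rot: [0.999, -0.036, -0.001, 0.0]
contact_force: [0.1, -0.1, -0.2]
opening: 0.005
finger_force: 0.0
```

```bash
python3 d.py .4945 .0093 .084 -4.1
```

```text
tcp [0.5384 0.0059 0.2298] yaw -4.11 tilt [-1.5e-03  4.0e-04 -1.0e+00] op 0.4 F [ 0.1 -0.1 -0.2] q [-0.05  0.85 -0.08  1.95  0.19  0.34 -1.92]
turn -0.00554091644321808
shift [-0.0441 -0.0003 -0.0011]
```

Call:
{"fn": "play_rows", "kwargs": {"rows": [[0,-0.005,0,0,0,0,0],[0,-0.005,0,0,0,0,0],[0,-0.005,0,0,0,0,0],[0,0,0,0,0,0,0],[0,0,0,0,0,0,0]]}}

```text
clock: 48.8
tool_pos: [0.5258, 0.0068, 0.2304]
eef_rot: [0.999, -0.036, 0.003, -0.0]
contact_force: [6.9, -1.3, -4.0]
opening: 0.005
finger_force: 3.1
```

Call:
{"fn": "play_rows", "kwargs": {"rows": [[0,-0.004,0,0,0,0,0],[0,0,0,0,0,0,0]]}}

```text
clock: 49.05
tool_pos: [0.5241, 0.0068, 0.2306]
eef_rot: [0.999, -0.036, 0.006, -0.001]
contact_force: [12.0, -2.9, -7.5]
opening: 0.005
finger_force: 5.7
```

Call:
{"fn": "play_rows", "kwargs": {"rows": [[0,-0.004,0,0,0,0,0],[0,0,0,0,0,0,0]]}}

```text
clock: 49.3
tool_pos: [0.518, 0.0073, 0.2306]
eef_rot: [0.999, -0.036, 0.003, -0.0]
contact_force: [4.9, -1.4, -0.6]
opening: 0.003
finger_force: 2.3
```

Call:
{"fn": "play_rows", "kwargs": {"rows": [[0,-0.003,0,0,0,0,0],[0,0,0,0,0,0,0]]}}

```text
clock: 49.55
tool_pos: [0.512, 0.0079, 0.2301]
eef_rot: [0.999, -0.036, -0.001, 0.0]
contact_force: [0.2, 0.0, -0.3]
opening: 0.006
finger_force: 0.3
```

Call:
{"fn": "play_rows", "kwargs": {"rows": [[0,-0.003,0,0,0,0,0],[0,0,0,0,0,0,0]]}}

```text
clock: 49.8
tool_pos: [0.5108, 0.0079, 0.2302]
eef_rot: [0.999, -0.036, 0.002, -0.0]
contact_force: [5.3, -1.1, -1.9]
opening: 0.006
finger_force: 2.4
```

Call:
{"fn": "play_rows", "kwargs": {"rows": [[0,-0.003,0,0,0,0,0],[0,0,0,0,0,0,0]]}}

```text
clock: 50.05
tool_pos: [0.5099, 0.0079, 0.2303]
eef_rot: [0.999, -0.036, 0.004, -0.0]
contact_force: [10.1, -1.9, -5.6]
opening: 0.004
finger_force: 4.8
```

Call:
{"fn": "play_rows", "kwargs": {"rows": [[0,-0.003,0,0,0,0,0],[0,0,0,0,0,0,0],[0,0,0,0,0,0,0]]}}

```text
clock: 50.42
tool_pos: [0.5089, 0.0079, 0.2305]
eef_rot: [0.999, -0.036, 0.007, -0.001]
contact_force: [14.5, -4.5, -9.0]
opening: 0.005
finger_force: 7.0
```

Call:
{"fn": "play_rows", "kwargs": {"rows": [[0,0.012,0,0,0,0,0],[0,0.01,0,0,0,0,0],[0,0,0,0,0,0,0],[0,0,0,-0.05,0,0,0],[0,0,0,-0.05,0,0,0],[0,0,0,-0.05,0,0,0],[0,0,0,-0.05,0,0,0],[0,0,0,-0.05,0,0,0]]}}

```text
clock: 51.42
tool_pos: [0.5246, 0.007, 0.4814]
eef_rot: [0.999, -0.036, -0.001, 0.0]
contact_force: [0.2, -0.7, -0.5]
opening: 0.006
finger_force: 0.0
```

Call:
{"fn": "play_rows", "kwargs": {"rows": [[0,0.02,0,-0.02,0,0,0],[0,0,0,0,0,0,0],[0,0,0,0,0,0,0]]}}

```text
clock: 51.8
tool_pos: [0.5445, 0.0055, 0.4984]
eef_rot: [0.999, -0.036, -0.002, 0.0]
contact_force: [-0.1, -0.4, 0.1]
opening: 0.008
finger_force: 0.0
```

```bash
python3 d.py .5 0 .3; python3 v.py pics/w10.png
```

```text
tcp [0.5445 0.0055 0.4984] yaw -4.08 tilt [-4.3e-03  8.0e-04 -1.0e+00] op 0.7 F [-0.1 -0.4  0.1] q [ 0.01  0.47 -0.17  1.68  0.09  1.   -1.83]
shift [-0.0438  0.0086  0.0516]
cam [0.609 0.    0.478]
block0 0.93 [566.5 358.7  65.   41.6 -84.8] px 25.0 193.0 [191. 189. 167.]
block0 0.86 [564.8 211.6  55.4  41.9 -85.7] px 146.0 185.0 [207. 204. 182.]
can 0.68 [564.6 280.   67.6  36.9 -79.3] px 77.0 193.0 [106. 108. 106.]
```

View pics/w10.png

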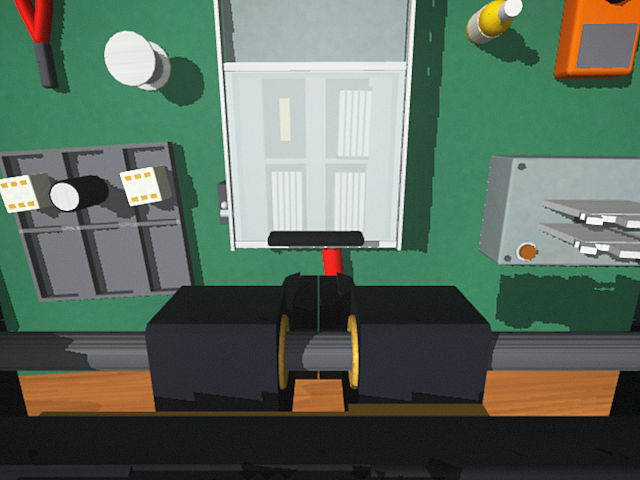

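The guard is shut with its handle at (316,239), and all three modules are visible under it. The push force showed the ball, then the snap, then a hard stop. Back to the lever.

Call:
{"fn": "play_rows", "kwargs": {"rows": [[100,-0.0041,0.052,0,0,0,0],[100,-0.0041,0.052,0,0,0,0],[100,-0.0041,0.052,0,0,0,0],[100,-0.0041,0.052,0,0,0,0],[100,-0.0041,0.052,0,0,0,0],[100,-0.0041,0.052,0,0,0,0],[100,0,0,0,0,0,-9.95]]}}

```text
clock: 52.88
tool_pos: [0.4968, -0.3091, 0.499]
eef_rot: [0.999, 0.049, -0.002, 0.001]
contact_force: [0.6, 1.3, 0.3]
opening: 0.778
finger_force: 0.0
```

Call:
{"fn": "play_rows", "kwargs": {"rows": [[100,0,0,0,0,0,-9.95],[100,0,0,0,0,0,-9.95],[100,0,0,0,0,0,-9.95],[100,0,0,0,0,0,-9.95],[100,0,0,0,0,0,-9.95],[100,0,0,0,0,0,-9.95],[100,0,0,0,0,0,-9.95],[100,0,0,0,0,0,-9.95]]}}

```text
clock: 53.88
tool_pos: [0.4987, -0.3039, 0.4994]
eef_rot: [0.733, 0.681, -0.0, -0.001]
contact_force: [-0.4, -0.6, 0.7]
opening: 1.002
finger_force: 0.0
```

Call:
{"fn": "play_rows", "kwargs": {"rows": [[100,0,0,0,0,0,0],[100,0,0,0,0,0,0],[100,0,0,0,0,0,0],[100,0,0,0,0,0,0]]}}

```text
clock: 54.38
tool_pos: [0.499, -0.3039, 0.5001]
eef_rot: [0.735, 0.678, -0.0, 0.0]
contact_force: [0.1, -0.5, -0.8]
opening: 0.999
finger_force: 0.0
```

```bash
python3 d.py .4978 -.304 .225 85.5
```

```text
tcp [ 0.499  -0.3039  0.5001] yaw 85.42 tilt [-2.e-04  1.e-04 -1.e+00] op 87.9 F [ 0.1 -0.5 -0.8] q [ 0.8   0.58 -0.58  1.55  0.34  1.12  0.07]
turn -0.084411548217588
shift [-0.0002 -0.0012  0.1281]
```

Call:
{"fn": "play_rows", "kwargs": {"rows": [[100,0,-0.001,0.045,0,0,0],[100,0,0,0.045,0,0,0],[100,0,0,0.03,0,0,0],[100,0,0,0.008,0,0,0],[100,0,0,0,0,0,0],[100,0,0,0,0,0,0],[10,0,0,0,0,0,0],[10,0,0,0,0,0,0]], "grip_force": 45}}

```text
clock: 55.38
tool_pos: [0.4981, -0.304, 0.3728]
eef_rot: [0.735, 0.678, 0.0, 0.001]
contact_force: [-0.2, 0.7, 0.2]
opening: 0.795
finger_force: 0.0
```

Call:
{"fn": "play_rows", "kwargs": {"rows": [[10,0,0,0,0,0,0],[10,0,0,0,0,0,0],[10,0,0,0,0,0,0],[10,0,0,-0.008,0,0,0],[10,0,0,-0.008,0,0,0],[10,0,0,-0.007,0,0,0],[10,0,0,0,0,0,0],[10,0,0,0,0,0,0]]}}

```text
clock: 56.38
tool_pos: [0.4979, -0.3037, 0.3949]
eef_rot: [0.735, 0.679, -0.0, -0.0]
contact_force: [0.8, 1.6, -5.7]
opening: 0.383
finger_force: 45.0
```

Call:
{"fn": "play_rows", "kwargs": {"rows": [[10,0.0096,0,0.0005,0,0,0],[10,0.0096,0,0.0005,0,0,0],[10,0.0095,0,0.0014,0,0,0],[10,0.0095,0,0.0014,0,0,0],[10,0.0094,0,0.0024,0,0,0],[10,0.0094,0,0.0024,0,0,0],[10,0.0091,0,0.0033,0,0,0],[10,0.0091,0,0.0033,0,0,0]]}}

```text
clock: 57.38
tool_pos: [0.5041, -0.2285, 0.3797]
eef_rot: [0.735, 0.678, 0.0, 0.0]
contact_force: [0.3, -4.7, -4.8]
opening: 0.382
finger_force: 45.0
```

Call:
{"fn": "play_rows", "kwargs": {"rows": [[10,0,0,0,0,0,0],[10,0,0,0,0,0,0],[10,0,0,0,0,0,0]]}}

```text
clock: 57.75
tool_pos: [0.504, -0.229, 0.3799]
eef_rot: [0.735, 0.678, 0.0, -0.0]
contact_force: [0.8, -1.5, -5.7]
opening: 0.383
finger_force: 45.0
```

```bash
python3 d.py .5029 -.238 .2116 85.5
python3 - <<'E'
from h import *
p=Ro.from_euler('z',-.0778).as_matrix().T@(status.get_state()['tool_pos']-[.4978,-.304,.202]);print(p,np.arctan2(p[1],p[2]),np.hypot(p[1],p[2]))
E
```

```text
tcp [ 0.504  -0.229   0.3799] yaw 85.44 tilt [ 3.e-04  2.e-04 -1.e+00] op 33.7 F [ 0.8 -1.5 -5.7] q [ 0.65  0.66 -0.51  1.8   0.44  0.79 -0.16]
turn -0.06055214819905075
shift [-0.0091 -0.0004  0.0213]
[0.00036722 0.07526764 0.17788067] 0.40029040120713033 0.19314954951709698
```

Swing reads 0.400 with the lever lifted about 23 mm. Lowering it along its own length.

Call:
{"fn": "play_rows", "kwargs": {"rows": [[10,-0.003,0,0.007,0,0,0],[10,-0.003,0,0.007,0,0,0],[10,-0.003,0,0.007,0,0,0],[10,0,0,0,0,0,0],[10,0,0,0,0,0,0]]}}

```text
clock: 58.38
tool_pos: [0.5042, -0.2366, 0.3598]
eef_rot: [0.734, 0.679, 0.002, 0.001]
contact_force: [0.3, 3.2, 5.6]
opening: 0.381
finger_force: 45.0
```

Call:
{"fn": "play_rows", "kwargs": {"rows": [[50,0,0,0,0,0,0],[80,0,0,0,0,0,0],[100,0,0,0,0,0,0],[100,0,0,0,0,0,0],[100,0,0,-0.03,0,0,0],[100,0,0,-0.05,0,0,0],[100,-0.06,0,-0.03,0,0,0],[100,-0.03,0,0,0,0,0]]}}

```text
clock: 59.38
tool_pos: [0.4963, -0.3264, 0.4694]
eef_rot: [0.736, 0.677, 0.0, 0.003]
contact_force: [-0.5, 0.2, -0.9]
opening: 1.0
finger_force: 0.0
```

Call:
{"fn": "play_rows", "kwargs": {"rows": [[100,0,0,0,0,0,0],[100,0,0,0,0,0,0],[100,0,0,0,0,0,0]]}}

```text
clock: 59.75
tool_pos: [0.4968, -0.3219, 0.4667]
eef_rot: [0.734, 0.679, 0.0, -0.0]
contact_force: [0.1, -0.4, 0.4]
opening: 1.002
finger_force: 0.0
```

```bash
python3 knob.py pics/w11.png
python3 - <<'E'
from h import *
im=cams.snapshot('top')[:,:,::-1]
a=cv2.resize(im[90:330,170:390],None,fx=1.6,fy=1.6);b=cv2.imread('pics/w11.png')[:300,150:]
h=384;b=cv2.resize(b,(int(b.shape[1]*h/300*.66),int(h*.66)));b=cv2.copyMakeBorder(b,0,h-b.shape[0],0,0,cv2.BORDER_CONSTANT)
cv2.imwrite('pics/fin.png',np.hstack([a,b]))
E
```

```text
[ 0.4968 -0.3221  0.4668]
-0.4 0 [ 0.493 -0.37   0.212] [319.4 304. ]
-0.4 0.014 [ 0.492 -0.375  0.224] [319.5 319.9]
0 0 [ 0.498 -0.304  0.225] [319.6 216.5]
0 0.014 [ 0.498 -0.304  0.239] [319.8 221.6]
0.4 0 [ 0.503 -0.238  0.212] [319.7 106.2]
0.4 0.014 [ 0.503 -0.233  0.224] [319.9  94.4]
0.23 ((534.5, 183.39999389648438), 12.822341918945312)
```

View pics/fin.png

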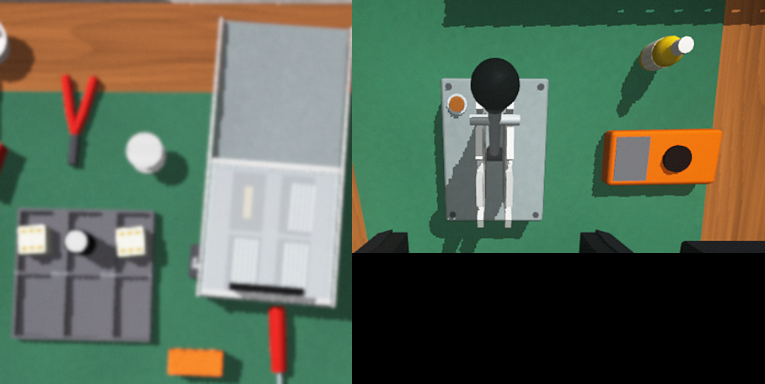

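Right-hand part: knob at about (319,101) in full-frame pixels, over the +y end. Left-hand part: guard shut, modules under it, blocks and can in the tray. I'll check numerically that the lever is seated.

Run:
```python
from h import *
im=cv2.imread('pics/w11.png');c=cam('wrist')
m=np.zeros((480,640),np.uint8);m[50:160,270:370]=im[50:160,270:370].max(2)<45
m=cv2.morphologyEx(m,cv2.MORPH_OPEN,cv2.getStructuringElement(2,(31,31)))
cn=max(cv2.findContours(m,0,1)[0],key=cv2.contourArea);print(cv2.minAreaRect(cn),cv2.boundingRect(cn),cv2.fitEllipse(cn))
K,R,t=c
Rc=Ro.from_euler('z',-.0778).as_matrix()
for L in(0,.007,.014):
    k=Rc@[0,(.17+L)*np.sin(.4),.055+(.17+L)*np.cos(.4)]+[.4978,-.304,0];X=R@k+t
    a=np.random.default_rng(0).normal(size=(20000,3));a*=.018/np.linalg.norm(a,axis=1)[:,None]
    P=(K@(R@(k+a).T+t[:,None]));P=P[:2]/P[2];print(L,P.min(1).round(1),P.max(1).round(1))
```

```text
((317.9599914550781, 112.27999114990234), (51.760223388671875, 37.33523941040039), 8.130102157592773) (293, 92, 52, 40) ((318.2386779785156, 111.10877227783203), (36.99238967895508, 52.01162338256836), 98.49019622802734)
0 [290.2  72.5] [349.1 135.1]
0.007 [289.3  65.5] [350.1 130.4]
0.014 [288.3  57.9] [351.2 125.4]
```

Run:
```python
import cv2,numpy as np
im=cv2.imread('pics/w11.png').astype(int)
print('col319',[(v,im[v,319].tolist()) for v in range(60,80)])
print('row101',[(u,im[101,u].max()) for u in list(range(284,298))+list(range(342,356))])
```

```text
col319 [(60, [93, 130, 60]), (61, [95, 132, 62]), (62, [97, 131, 65]), (63, [94, 131, 59]), (64, [100, 135, 66]), (65, [95, 131, 61]), (66, [97, 135, 63]), (67, [101, 140, 65]), (68, [79, 111, 52]), (69, [15, 16, 14]), (70, [32, 32, 29]), (71, [35, 37, 30]), (72, [35, 37, 29]), (73, [30, 31, 24]), (74, [29, 28, 24]), (75, [35, 40, 34]), (76, [34, 36, 29]), (77, [34, 37, 31]), (78, [33, 33, 28]), (79, [36, 40, 35])]
row101 [(284, np.int64(175)), (285, np.int64(174)), (286, np.int64(173)), (287, np.int64(174)), (288, np.int64(178)), (289, np.int64(191)), (290, np.int64(134)), (291, np.int64(6)), (292, np.int64(23)), (293, np.int64(23)), (294, np.int64(26)), (295, np.int64(27)), (296, np.int64(32)), (297, np.int64(28)), (342, np.int64(32)), (343, np.int64(30)), (344, np.int64(32)), (345, np.int64(33)), (346, np.int64(31)), (347, np.int64(24)), (348, np.int64(30)), (349, np.int64(134)), (350, np.int64(185)), (351, np.int64(177)), (352, np.int64(176)), (353, np.int64(177)), (354, np.int64(179)), (355, np.int64(178))]
```

The knob is 58.7 px wide, against 58.9 expected when fully down and 62.9 when resting on a ridge. The lever is home, so I'll hand in.

```bash
python3 -c "
from plant import r
print(r.finish_job())"
```

```text
the job is handed in; nothing more can be done
None
```

The job is handed in: the last images showed the lever fully down in the run notch, guard shut, three modules in nests, both blocks in the tray, and the can and look-alikes in place; no pass/fail verdict came back.

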